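# Put the mixed-up casserole lids back on their own dishes

## Task

The lids of the four stoneware dishes have been put back on the wrong dishes, so none of them closes. Put every lid on the dish it was made for, turned so that it sits fully down in the rim; the wooden trivet is free for parking a lid meanwhile. Set the lids down gently, never letting one drop, and leave the dishes standing where they are.

Things in the scene. Friction and masses are not known exactly. Their poses are not given: they have to be found in the camera images.
- round_dish: The dark red, round stoneware dish, glazed cream inside: 110 mm across (ears: 136 mm along its x), opening 94 mm across, 62 mm high with a flat rim 7 mm wide, 1.1 kg, standing loose on the worktop. Origin: the middle of its underside; x and y along its sides, z up.
- square_dish: The ochre yellow, square (rounded corners) stoneware dish, glazed cream inside: 100 x 100 mm (ears: 126 mm along its x), opening 84 x 84 mm, 62 mm high with a flat rim 7 mm wide, 1.1 kg, standing loose on the worktop. Origin: the middle of its underside; x and y along its sides, z up.
- oval_dish: The blue, oval (an ellipse) stoneware dish, glazed cream inside: 140 x 80 mm, long along its x, opening 124 x 64 mm, 62 mm high with a flat rim 7 mm wide, 1.1 kg, standing loose on the worktop. Origin: the middle of its underside; x and y along its sides, z up.
- oblong_dish: The sage green, oblong (a rectangle with rounded corners) stoneware dish, glazed cream inside: 138 x 78 mm, long along its x, opening 122 x 62 mm, 62 mm high with a flat rim 7 mm wide, 1.1 kg, standing loose on the worktop. Origin: the middle of its underside; x and y along its sides, z up.
- round_lid_grip (a point): Dark red, round lid, 105 mm across, spigot 79 to 87 mm, fits at any yaw. Point: middle of the grip bar, 48 mm along x, 16 mm thick along y, from 14 mm below the point (lid surface) to 13 mm above. Flange 28 mm, flat spigot tip 38 mm below it. Seated, the point is 90 mm above the dish's underside (3.5 mm play all round); on a wrong dish 100 mm. 0.15-0.23 kg.
- square_lid_grip (a point): Ochre yellow, square lid, 95 x 95 mm, spigot 69 to 77 mm wide, fits in quarter turns. Point: middle of the grip bar, 48 mm along x, 16 mm thick along y, from 14 mm below the point (lid surface) to 13 mm above. Flange 28 mm, flat spigot tip 38 mm below it. Seated, the point is 90 mm above the dish's underside (3.5 mm play all round); on a wrong dish 100 mm. 0.15-0.23 kg.
- oval_lid_grip (a point): Blue, oval lid, 135 x 75 mm, spigot 109 x 49 to 117 x 57 mm, fits in half turns. Point: middle of the grip bar, 48 mm along x, 16 mm thick along y, from 14 mm below the point (lid surface) to 13 mm above. Flange 28 mm, flat spigot tip 38 mm below it. Seated, the point is 90 mm above the dish's underside (3.5 mm play all round); on a wrong dish 100 mm. 0.15-0.23 kg.
- oblong_lid_grip (a point): Sage green, oblong lid, 133 x 73 mm, spigot 107 x 47 to 115 x 55 mm, fits in half turns. Point: middle of the grip bar, 48 mm along x, 16 mm thick along y, from 14 mm below the point (lid surface) to 13 mm above. Flange 28 mm, flat spigot tip 38 mm below it. Seated, the point is 90 mm above the dish's underside (3.5 mm play all round); on a wrong dish 100 mm. 0.15-0.23 kg.
- trivet: Empty flat round wooden trivet with two turned grooves, 140 mm across, 12 mm high, fixed; free for parking one lid. Origin: the middle of its underside, z up.

How it is judged:
By the outcome, as a careful person would: the job done as asked, in the order asked, and still so for the second after the job is handed in, with the robot touching nothing.
It also fails if it takes over 131 s, if anything falls off the work surface, if the arm or the gripper's body presses on something with over 40 N, if the wrist force passes 120 N, or if a joint passes its speed limit or range.

## Robot

A 7-joint arm with a two-finger parallel gripper is mounted at the origin on the work surface; the furniture and walls round the work are solid. World frame = base frame: x ahead of the robot, y to its left, z up, the work surface at z = 0. Lengths are in mm, angles in degrees, forces in N, time in s.
With the tool pointing down it reaches from about 400 to 850 mm from the base axis. Payload 10.4 kg.
Tool frame: the origin (TCP) lies midway between the tips of the shut fingers; the grasp point (between the pads) lies 19 mm behind it; z points along the fingers, x is the direction in which the jaws open and shut, and the axes are right-handed (so a half turn about z gives the same grasp; the last joint's range is limited). The gripper opens to 87 mm and grips with 3 to 60 N. Pads are 19 mm wide; open, the fingers measure 117 mm over their backs; the gripper's body (75 mm by 190 mm) begins 51 mm behind the grasp point.
Start: joints at [-1.295, 19.034, -3.707, 83.658, 1.238, 77.344, -5.071], TCP at [625.022, 0.018, 222.576] pointing down, gripper open.
Joint ranges: [-148.97, 148.97], [-28.65, 121.19], [-84.17, 76.75], [9.2, 138.47], [-72.65, 252.65], [3.7, 117.97], [-149.18, 149.18]. Speed limits (degrees/s): [127.2, 127.2, 159.86, 159.86, 180, 180, 180].

## Interface

Orientations are given as a 3x3 rotation matrix whose columns are the frame's x, y, z axes.
In Python, from station import state, viewer, manip gives the robot as it stands.
- The arm moves only by the shell command python3 -m handwheel 'ROWS'. ROWS is a JSON object of lists of equal length, an entry for each row: "xyz": the shift along the tool's x, y, z in m, a list of three; "rotation": the turn, a rotation vector about the tool's x, y, z in degrees, a list of three; "jaw": the closure, from 0 (fully open) to 1 (shut). In form: {"xyz": [[x, y, z], ...], "rotation": [[wx, wy, wz], ...], "jaw": [jaw, ...]}. A call has 1 to 12 rows; each row shifts and turns the commanded pose from where the row before left it, along the tool's axes as they then stand; what a row does not reach is not made up. A row lasts 1/8 s, in which the tool goes at most 62.5 mm and 10.7 degrees, less where a joint would pass 70% of its speed; a pose out of reach is approached as far as the arm can. A call with a gripper value outside its range is refused whole. The fingers move at their own pace and stop on an object; the grip force is fixed at half the most. Time passes only in rows, so rows that do not move let the fingers close. It gives the time, the measured TCP pose, the force and the opening at its end, in the units of the state.
- state(): the state, without advancing time (a new reading comes with each control period).
- viewer.camera(name): name is "scene" or "side" or "wrist"; returns the picture (420x560x3 uint8, red, green, blue); there is no depth.
- viewer.camera_info(name): a dict with "vfov" (degrees; the focal length in pixels is half the picture's height over the tangent of half this angle, whatever the lens; pixels are square), "cx", "cy" (the principal point, pixels), "D" ([k1, k2, p1, p2, k3] as OpenCV has them; the pictures are not rectified), "pose" (4x4, takes a point from camera to world coordinates). Camera axes: x right, y down, z forward; pixel columns grow to the right and rows downward; lengths in mm; the calibration is good to about 2 mm. A picture is of the moment at which its call begins: read the wrist's pose just before it. camera_info takes no time and is no camera call; for the wrist camera it gives the pose at the moment of the call.
- manip.finish_job(): hands the job in, once; it reports no verdict.
The state is a dict: "time": time; "joint_positions": joint angles; "joint_velocities": joint speeds; "joint_efforts": joint torques, N m; "tool_pos": TCP position; "orientation": TCP orientation; "contact_force": force on the tool from outside, world axes, zero at the start; "moment": the same for the moment, N m; "opening": finger opening in mm.
Only numpy, scipy, OpenCV 4.12 (cv2) and the standard library are available. Lean on these libraries where they do the work, as an engineer would, in place of code of your own. Each camera call takes 0.05 s, during which the arm holds its last target.

## Working session

There is one attempt and no reset: what is moved stays moved. The work goes in short steps, Python scripts to look and compute and a shell command to move; the robot and the scene stay as the last step left them, time stands still between calls to the robot, and variables do not carry over. Pictures are saved under pics/ and viewed, and the job is handed in when it is done.

```bash
mkdir -p pics; ls; cat > h.py <<'E'
import numpy as np, cv2
from station import state, viewer, manip
def snap(n,f):
    info=viewer.camera_info(n); im=viewer.camera(n); cv2.imwrite('pics/'+f,im[:,:,::-1]); return im,info
def K(info):
    f=210/np.tan(np.radians(info['vfov']/2)); return np.array([[f,0,info['cx']],[0,f,info['cy']],[0,0,1]])
def px2z(info,uv,z):
    uv=np.array(uv,float).reshape(-1,1,2)
    n=cv2.undistortPoints(uv,K(info),np.array(info['D'],float))[:,0]
    T=np.array(info['pose']); d=np.c_[n,np.ones(len(n))]@T[:3,:3].T; o=T[:3,3]
    return o+d*((z-o[2])/d[:,2])[:,None]
def w2px(info,P):
    T=np.linalg.inv(np.array(info['pose'])); r=cv2.Rodrigues(T[:3,:3])[0]
    return cv2.projectPoints(np.array(P,float).reshape(-1,1,3),r,T[:3,3],K(info),np.array(info['D'],float))[0][:,0]
E
python3 - <<'E'
from h import *
for n in ['scene','side','wrist']:
    im,i=snap(n,n+'0.png'); print(n,i)
print(state())
E
```

```text
pics
scene {'vfov': 47.52566420586962, 'cx': 279.0567232317773, 'cy': 206.54876035393556, 'D': array([-0.06413149,  0.        ,  0.        ,  0.        ,  0.        ]), 'pose': array([[-9.04504102e-01, -3.25080543e-01,  2.76034363e-01,
         2.47752287e+02],
       [-4.26362693e-01,  7.03480556e-01, -5.68621106e-01,
         5.65881770e+02],
       [-9.33714937e-03, -6.32010877e-01, -7.74903264e-01,
         8.24155768e+02],
       [ 0.00000000e+00,  0.00000000e+00,  0.00000000e+00,
         1.00000000e+00]])}
side {'vfov': 52.22200395130276, 'cx': 281.43738939280723, 'cy': 214.58305963934873, 'D': array([-0.11068707,  0.        ,  0.        ,  0.        ,  0.        ]), 'pose': array([[ 8.15298394e-01, -3.19679552e-01,  4.82797590e-01,
         5.71982100e+01],
       [-5.78653127e-01, -4.19297121e-01,  6.99535905e-01,
        -7.24997084e+02],
       [-2.11916850e-02, -8.49702835e-01, -5.26835842e-01,
         6.43665157e+02],
       [ 0.00000000e+00,  0.00000000e+00,  0.00000000e+00,
         1.00000000e+00]])}
wrist {'vfov': 66.94390502599282, 'cx': 278.9102895268747, 'cy': 20
[... 585 characters left out ...]
), 'joint_velocities': array([ 0.01114654, -0.1257683 ,  0.04805325, -0.20597442,  0.05176256,
       -0.01353281, -0.08443362]), 'joint_efforts': array([ 1.82067095e-03, -6.23630190e+01,  2.54254905e-02, -3.90143681e+01,
       -6.11935230e-02,  3.71907104e-02, -1.53469024e-06]), 'tool_pos': array([6.24738088e+02, 1.62441636e-02, 2.21961264e+02]), 'orientation': array([[ 9.99999481e-01,  3.94125788e-05, -1.01760895e-03],
       [ 3.93895329e-05, -9.99999999e-01, -2.26671797e-05],
       [-1.01760984e-03,  2.26270848e-05, -9.99999482e-01]]), 'contact_force': array([ 0.0862222 , -0.16311012, -0.60152469]), 'moment': array([ 0.06000702, -0.01493261, -0.03726096]), 'opening': 87.08018724972271}
```

View pics/scene0.png

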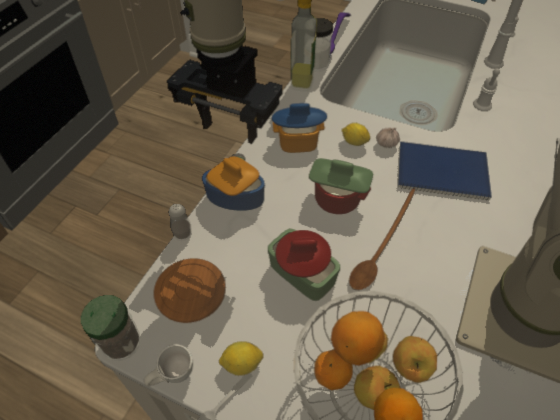

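View pics/side0.png

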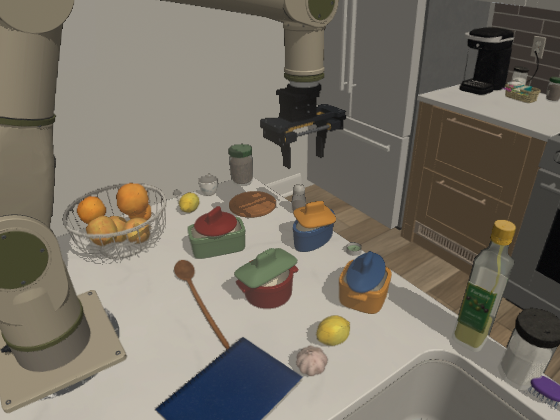

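View pics/wrist0.png

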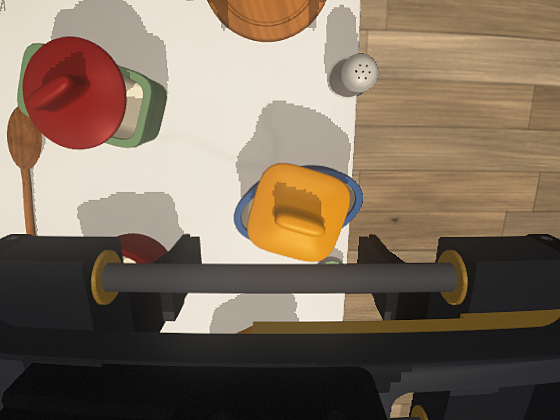

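Red lid on the green oblong dish (scene ~303,250), green lid on the red round dish (~340,175), yellow lid on the blue oval dish (~234,175), blue lid on the yellow square dish (~300,115), trivet at ~(190,290). That is two swaps. First, rough positions and an overlay fit.

```bash
python3 - <<'E'
from h import *
i=viewer.camera_info('scene'); s=viewer.camera_info('side'); w=viewer.camera_info('wrist')
for n,uv,z in [('red lid',(303,252),86),('green lid',(341,177),86),('yellow lid',(233,175),86),('blue lid',(300,118),86),('trivet',(190,287),12)]:
    print(n,px2z(i,[uv],z)[0].round(0))
for n,uv,z in [('red lid',(216,225),86),('green lid',(266,268),86),('yellow lid',(314,216),86),('blue lid',(366,275),86),('trivet',(253,204),12)]:
    print(n,px2z(s,[uv],z)[0].round(0))
for n,uv,z in [('red lid',(74,93),86),('yellow',(299,212),86)]:
    print(n,px2z(w,[uv],z)[0].round(0))
for n in ('scene','side'):
    a=cv2.imread(f'pics/{n}0.png')
    c=a[80:340,130:400] if n=='scene' else a[160:330,160:420]
    cv2.imwrite(f'pics/{n}0z.png',cv2.resize(c,None,fx=2.9 if n=='side' else 2.2,fy=2.9 if n=='side' else 2.2,interpolation=cv2.INTER_CUBIC))
E
```

```text
red lid [424. 104.  86.]
green lid [ 427. -103.   86.]
yellow lid [636. -13.  86.]
blue lid [ 581. -240.   86.]
trivet [608. 225.  12.]
red lid [416.  72.  86.]
green lid [ 422. -136.   86.]
yellow lid [628. -38.  86.]
blue lid [ 570. -276.   86.]
trivet [604. 212.  12.]
red lid [435.  98.  86.]
yellow [645. -17.  86.]
```

View pics/scene0z.png

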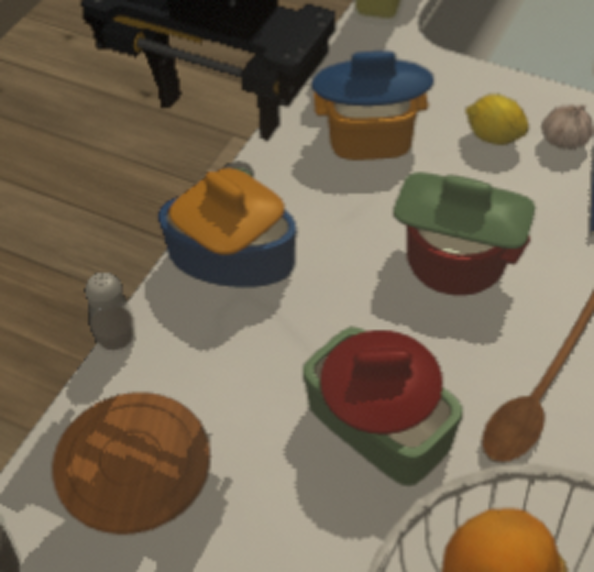

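View pics/side0z.png

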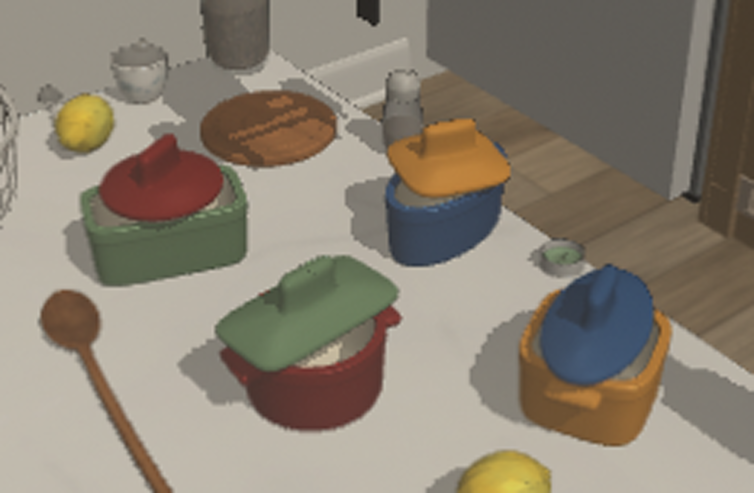

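```bash
python3 -m handwheel '{"xyz":[[-0.024,0.025,-0.027],[-0.024,0.025,-0.027],[-0.024,0.025,-0.027],[-0.024,0.025,-0.027],[0,0,0],[0,0,0]],"rotation":[[0,0,0],[0,0,0],[0,0,0],[0,0,0],[0,0,0],[0,0,0]],"jaw":[0,0,0,0,0,0]}'
python3 - <<'E'
from h import *
im,i=snap('wrist','w1.png'); np.save('w1.npy',i,allow_pickle=True); print(state()['tool_pos'])
E
```

```text
time: 0.9
tool_pos: [529.1, -99.4, 330.0]
orientation: [[1.0, 0.0, -0.0], [0.0, -1.0, 0.0], [-0.0, -0.0, -1.0]]
contact_force: [-0.1, 0.4, 0.3]
opening: 87.1
[529.09838089 -99.03753401 329.4911157 ]
```

View pics/w1.png

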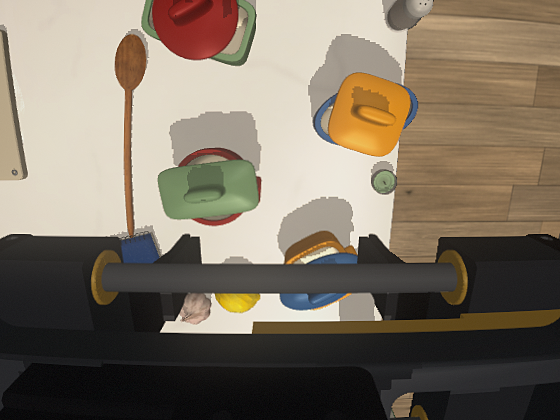

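```bash
python3 -m handwheel '{"xyz":[[0,0.05,0],[0,0.05,0],[0,0.05,0],[0,0,0],[0,0,0]],"rotation":[[0,0,0],[0,0,0],[0,0,0],[0,0,0],[0,0,0]],"jaw":[0,0,0,0,0]}'
python3 - <<'E'
from h import *
im,i=snap('wrist','w2.png'); np.save('w2.npy',i,allow_pickle=True); print(state()['tool_pos'],state()['time'])
E
```

```text
time: 1.58
tool_pos: [529.5, -248.7, 329.3]
orientation: [[1.0, 0.001, -0.002], [0.001, -1.0, 0.001], [-0.002, -0.001, -1.0]]
contact_force: [0.1, 0.8, 0.5]
opening: 86.7
[ 529.63436993 -248.26892109  329.679868  ] 1.625
```

View pics/w2.png

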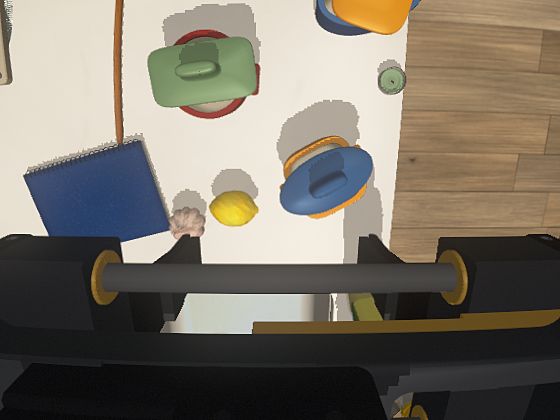

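```bash
python3 -m handwheel '{"xyz":[[0,-0.055,0],[0,-0.055,0],[0,-0.055,0],[0,-0.055,0],[0,-0.055,0],[0,-0.055,0],[0,0,0],[0,0,0]],"rotation":[[0,0,0],[0,0,0],[0,0,0],[0,0,0],[0,0,0],[0,0,0],[0,0,0],[0,0,0]],"jaw":[0,0,0,0,0,0,0,0]}'
python3 - <<'E'
from h import *
im,i=snap('wrist','w3.png'); np.save('w3.npy',i,allow_pickle=True); print(state()['tool_pos'],state()['time'])
E
```

```text
time: 2.62
tool_pos: [528.7, 80.5, 330.4]
orientation: [[1.0, 0.002, -0.0], [0.002, -1.0, -0.0], [-0.0, 0.0, -1.0]]
contact_force: [0.2, -0.6, -0.3]
opening: 87.0
[528.91992144  79.56872721 330.52484564] 2.675
```

View pics/w3.png

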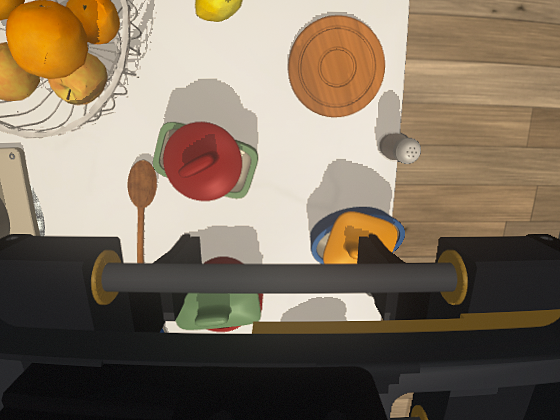

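```bash
cat > seg.py <<'E'
from h import *
H={'red':[((0,120,60),(6,255,255)),((172,120,60),(180,255,255))],'green':[((45,40,40),(80,170,200))],'yellow':[((13,150,100),(22,255,255))],'blue':[((104,120,40),(118,255,255))]}
def mask(im,c):
    hsv=cv2.cvtColor(im,cv2.COLOR_RGB2HSV); m=np.zeros(im.shape[:2],np.uint8)
    for lo,hi in H[c]: m|=cv2.inRange(hsv,lo,hi)
    return m
def comp(m,pt):
    n,l=cv2.connectedComponents(m); k=l[pt[1],pt[0]]; return (l==k).astype(np.uint8)*255 if k else None
E
python3 - <<'E'
from seg import *
for f,c,pt in [('w1','green',(180,190)),('w2','green',(170,80)),('w1','yellow',(350,130)),('w2','blue',(300,200)),('w3','red',(195,180))]:
    im=cv2.imread(f'pics/{f}.png')[:,:,::-1].copy(); i=np.load(f+'.npy',allow_pickle=True).item()
    m=comp(mask(im,c),pt)
    if m is None: print(f,c,'miss',cv2.cvtColor(im,cv2.COLOR_RGB2HSV)[pt[1],pt[0]]); continue
    m=cv2.morphologyEx(m,cv2.MORPH_CLOSE,np.ones((5,5))); m=cv2.morphologyEx(m,cv2.MORPH_OPEN,np.ones((5,5)))
    ct=max(cv2.findContours(m,cv2.RETR_EXTERNAL,cv2.CHAIN_APPROX_NONE)[0],key=cv2.contourArea)
    P=px2z(i,ct.reshape(-1,2),74)[:,:2].astype(np.float32)
    h=cv2.convexHull(P); r=cv2.minAreaRect(h); e=cv2.fitEllipse(P); M=cv2.moments(h)
    print(f,c,'rect',np.round(r[0],1),np.round(r[1],1),round(r[2],1),'ell',np.round(e[0],1),np.round(e[1],1),round(e[2],1),'cen',round(M['m10']/M['m00'],1),round(M['m01']/M['m00'],1))
    o=im[:,:,::-1].copy(); cv2.drawContours(o,[ct],-1,(255,0,255),1); x,y,w,hh=cv2.boundingRect(ct); cv2.imwrite(f'pics/{f}_{c}.png',cv2.resize(o[max(0,y-20):y+hh+20,x-20:x+w+20],None,fx=2,fy=2,interpolation=cv2.INTER_CUBIC))
a=[cv2.imread(f'pics/{n}.png') for n in ('w2_green','w1_yellow','w2_blue','w3_red')]
S=cv2.vconcat([cv2.hconcat([cv2.resize(x,(400,300)) for x in a[:2]]),cv2.hconcat([cv2.resize(x,(400,300)) for x in a[2:]])]); cv2.imwrite('pics/seg1.png',S)
E
```

```text
w1 green rect [ 433.3 -119.8] [132.   72.5] 6.9 ell [ 429.9 -118.5] [ 76.  150.3] 99.8 cen 433.1 -119.6
w2 green rect [ 433.4 -118.8] [132.5  72.8] 7.3 ell [ 431.3 -117.9] [ 76.7 151.9] 99.1 cen 433.1 -118.7
w1 yellow rect [645.  -21.6] [94.9 95.5] 73.2 ell [644.9 -21.6] [102.8 103.3] 113.2 cen 644.9 -21.7
w2 blue miss [106 100 156]
w3 red rect [427.7  97.7] [103.8 103.9] 22.6 ell [427.4  97.6] [103.1 103.7] 82.4 cen 427.4 97.6[ WARN:0@0.354] global loadsave.cpp:275 findDecoder imread_('pics/w2_blue.png'): can't open/read file: check file path/integrity
Traceback (most recent call last):
cv2.error: OpenCV(4.12.0) /io/opencv/modules/imgproc/src/resize.cpp:4208: error: (-215:Assertion failed) !ssize.empty() in function 'resize'
```

```bash
sed -i "s/(104,120,40)/(100,70,40)/" seg.py; python3 - <<'E'
from seg import *
for f,c,pt in [('w1','yellow',(350,130)),('w2','blue',(300,200)),('w3','red',(195,180)),('w2','green',(170,80))]:
    im=cv2.imread(f'pics/{f}.png')[:,:,::-1].copy(); i=np.load(f+'.npy',allow_pickle=True).item()
    m=comp(mask(im,c),pt)
    m=cv2.morphologyEx(m,cv2.MORPH_CLOSE,np.ones((5,5))); m=cv2.morphologyEx(m,cv2.MORPH_OPEN,np.ones((5,5)))
    ct=max(cv2.findContours(m,cv2.RETR_EXTERNAL,cv2.CHAIN_APPROX_NONE)[0],key=cv2.contourArea)
    P=px2z(i,ct.reshape(-1,2),74)[:,:2].astype(np.float32)
    h=cv2.convexHull(P); r=cv2.minAreaRect(h); e=cv2.fitEllipse(P); M=cv2.moments(h)
    if c=='blue': print(f,c,'rect',np.round(r[0],1),np.round(r[1],1),round(r[2],1),'ell',np.round(e[0],1),np.round(e[1],1),round(e[2],1),'cen',round(M['m10']/M['m00'],1),round(M['m01']/M['m00'],1))
    x,y,w,hh=cv2.boundingRect(ct); print(c,x-10,y-10)
    o=im[y-10:y+hh+10,x-10:x+w+10,::-1]; o=cv2.resize(o,(400,300),interpolation=cv2.INTER_CUBIC); print(400/(w+20),300/(hh+20)); cv2.imwrite(f'pics/{f}_{c}.png',o)
a=[cv2.imread(f'pics/{n}.png') for n in ('w2_green','w1_yellow','w2_blue','w3_red')]
S=cv2.vconcat([cv2.hconcat(a[:2]),cv2.hconcat(a[2:])]); cv2.imwrite('pics/seg1.png',S)
E
```

```text
yellow 318 63
3.9215686274509802 2.912621359223301
w2 blue rect [ 592.3 -257.1] [133.6  74. ] 26.9 ell [ 592.4 -256.9] [ 73.5 132.6] 119.0 cen 592.3 -257.0
blue 270 137
3.5714285714285716 3.409090909090909
red 153 112
4.040404040404041 3.0303030303030303
green 138 28
3.125 3.3707865168539324
```

View pics/seg1.png

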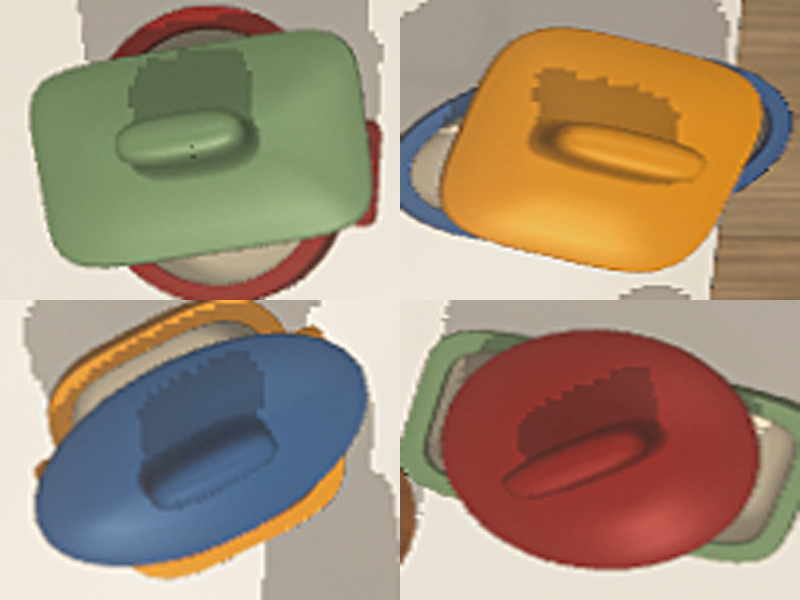

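```bash
python3 - <<'E'
from h import *
i=np.load('w3.npy',allow_pickle=True).item()
def ang(n,z,a,b,f):
    i=np.load(f+'.npy',allow_pickle=True).item(); P=px2z(i,[a,b],z); d=P[1]-P[0]; print(n,P.mean(0).round(1),np.linalg.norm(d).round(1),np.degrees(np.arctan2(d[1],d[0])).round(1))
ang('red',110,(179.7,172.4),(214.9,157.2),'w3')
# blue bar ends in crop (145,190)->(272,135)
ang('blue',110,(270+150/3.571,137+195/3.409),(270+276/3.571,137+140/3.409),'w2')
ang('yellow',110,(318+150/3.92,63+135/2.91),(318+305/3.92,63+168/2.91),'w1')
ang('green',110,(138+118/3.125,28+150/3.37),(138+240/3.125,28+125/3.37),'w2')
# trivet: circle
im=cv2.imread('pics/w3.png'); hsv=cv2.cvtColor(im,cv2.COLOR_BGR2HSV); m=cv2.inRange(hsv,(5,100,60),(16,255,255)); n,l=cv2.connectedComponents(m); m=(l==l[90,305]).astype(np.uint8)
m=cv2.morphologyEx(m,cv2.MORPH_CLOSE,np.ones((5,5))); ct=max(cv2.findContours(m,0,1)[0],key=cv2.contourArea)
P=px2z(i,ct.reshape(-1,2),11)[:,:2].astype(np.float32); print(cv2.fitEllipse(P))
E
```

```text
red [429.9  98.7 110. ] 48.0 22.5
blue [ 592.1 -256.3  110. ] 47.3 25.4
yellow [643.9 -22.1 110. ] 49.5 -14.5
green [ 434.5 -120.   110. ] 45.9 9.2
((611.41748046875, 225.99612426757812), (137.18370056152344, 137.6991424560547), 142.93954467773438)
```

```bash
cat > go.py <<'E'
import sys
from h import *
def plan(x,y,z,yaw):
    s=state(); R=np.array(s['orientation']); p=np.array(s['tool_pos'])
    c,n=np.cos(np.radians(yaw)),np.sin(np.radians(yaw))
    G=np.array([[c,n,0],[n,-c,0],[0,0,-1.]])
    rv=np.degrees(cv2.Rodrigues(R.T@G)[0].ravel())
    d=G.T@(np.array([x,y,z])-p)
    print('t',round(s['time'],2),'rot',rv.round(2),'shift mm (after rot)',d.round(1),'F',np.round(s['contact_force'],1),'open',round(s['opening'],1),'p',p.round(1),'j7',s['joint_positions'][6].round(1))
if __name__=='__main__': plan(*map(float,sys.argv[1:]))
E
python3 go.py 428 98 140 -67.5
```

```text
t 2.67 rot [ 2.000e-02 -2.000e-02  6.749e+01] shift mm (after rot) [-55.6  86.2 190.5] F [ 0.6 -0.2 -0.4] open 87.0 p [528.9  79.6 330.5] j7 -14.2
```

```bash
python3 -m handwheel '{"xyz":[[0,0,0],[0,0,0],[0,0,0],[0,0,0],[0,0,0],[0,0,0],[0,0,0],[-0.014,0.0215,0.047],[-0.014,0.0215,0.048],[-0.014,0.0215,0.048],[-0.0136,0.0217,0.0475],[0,0,0]],"rotation":[[0,0,9.65],[0,0,9.65],[0,0,9.65],[0,0,9.65],[0,0,9.65],[0,0,9.65],[0,0,9.6],[0,0,0],[0,0,0],[0,0,0],[0,0,0],[0,0,0]],"jaw":[0.4,0.4,0.4,0.4,0.4,0.4,0.4,0.4,0.4,0.4,0.4,0.4]}'; python3 go.py 428 98 90 -67.5
python3 - <<'E'
from h import *
im,i=snap('wrist','w4.png')
E
```

```text
time: 4.18
tool_pos: [424.5, 96.8, 136.9]
orientation: [[0.382, -0.924, -0.006], [-0.924, -0.382, -0.002], [-0.0, 0.007, -1.0]]
contact_force: [0.4, -0.2, 0.6]
opening: 51.9
t 4.17 rot [ 0.38  0.03 -0.04] shift mm (after rot) [ 0.2 -3.7 46.9] F [ 0.4 -0.2  0.6] open 51.9 p [424.5  96.8 136.9] j7 -86.4
```

View pics/w4.png

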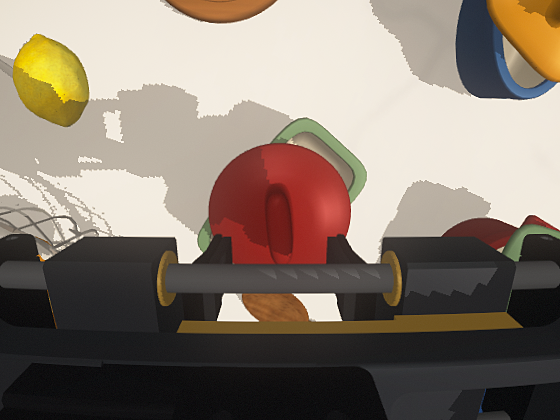

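```bash
python3 -m handwheel '{"xyz":[[0,0,0.015],[0,0,0.015],[0,0,0]],"rotation":[[0,0,0],[0,0,0],[0,0,0]],"jaw":[0.4,0.4,0.4]}'; python3 go.py 428 98 90 -67.5
```

```text
time: 4.6
tool_pos: [427.7, 98.1, 108.9]
orientation: [[0.382, -0.924, -0.002], [-0.924, -0.382, -0.0], [-0.0, 0.002, -1.0]]
contact_force: [-0.3, 0.0, 0.0]
opening: 52.4
t 4.6 rot [ 0.11  0.02 -0.02] shift mm (after rot) [ 0.2 -0.2 18.9] F [-0.3  0.   0. ] open 52.4 p [427.7  98.1 108.9] j7 -86.7
```

```bash
python3 -m handwheel '{"xyz":[[0,0,0.010],[0,0,0.009],[0,0,0],[0,0,0],[0,0,0],[0,0,0],[0,0,0],[0,0,0]],"rotation":[[0,0,0],[0,0,0],[0,0,0],[0,0,0],[0,0,0],[0,0,0],[0,0,0],[0,0,0]],"jaw":[0.4,0.4,0.4,1,1,1,1,1]}'; python3 go.py 428 98 90 -67.5
```

```text
time: 5.6
tool_pos: [428.2, 98.4, 91.1]
orientation: [[0.383, -0.924, 0.0], [-0.924, -0.383, 0.0], [0.0, -0.0, -1.0]]
contact_force: [-0.1, -0.3, -0.1]
opening: 15.8
t 5.6 rot [-0.02 -0.01  0.  ] shift mm (after rot) [0.3 0.3 1.1] F [-0.1 -0.3 -0.1] open 15.8 p [428.2  98.4  91.1] j7 -86.9
```

```bash
python3 -m handwheel '{"xyz":[[0,0,-0.005],[0,0,-0.015],[0,0,-0.025],[0,0,-0.025],[0,0,0]],"rotation":[[0,0,0],[0,0,0],[0,0,0],[0,0,0],[0,0,0]],"jaw":[1,1,1,1,1]}'; python3 go.py 611 226 120 -67.5
python3 - <<'E'
from h import *
snap('side','s5.png')
E
```

```text
time: 6.22
tool_pos: [429.4, 98.8, 163.4]
orientation: [[0.383, -0.924, 0.004], [-0.924, -0.383, 0.001], [0.001, -0.004, -1.0]]
contact_force: [0.4, -0.1, -3.0]
opening: 15.9
t 6.22 rot [-0.25 -0.03 -0.  ] shift mm (after rot) [ -48.  -216.5   43.4] F [ 0.4 -0.1 -3. ] open 15.9 p [429.4  98.8 163.4] j7 -86.2
```

View pics/s5.png

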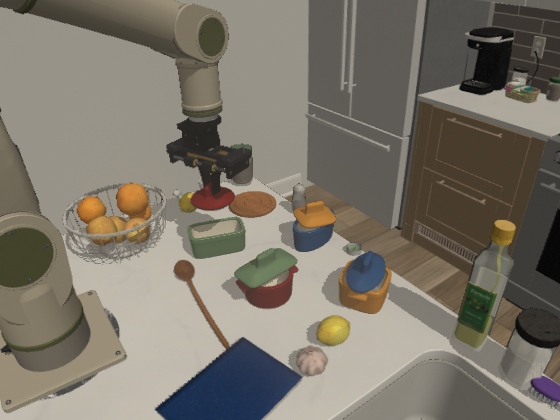

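The red lid is lifted level (side ~212,195) and the oblong dish is open at (217,237). Now to the trivet.

```bash
python3 -m handwheel '{"xyz":[[-0.004,-0.018,0],[-0.008,-0.036,0],[-0.008,-0.036,0],[-0.008,-0.036,0.01],[-0.008,-0.036,0.01],[-0.008,-0.036,0.01],[-0.004,-0.018,0.013],[0,0,0],[0,0,0],[0,0,0]],"rotation":[[0,0,0],[0,0,0],[0,0,0],[0,0,0],[0,0,0],[0,0,0],[0,0,0],[0,0,0],[0,0,0],[0,0,0]],"jaw":[1,1,1,1,1,1,1,1,1,1]}'; python3 go.py 611 226 41 -67.5
```

```text
time: 7.52
tool_pos: [609.1, 224.8, 118.7]
orientation: [[0.382, -0.924, 0.001], [-0.924, -0.382, 0.0], [0.0, -0.001, -1.0]]
contact_force: [-0.1, -0.5, -2.1]
opening: 16.1
t 7.53 rot [-0.04 -0.02 -0.03] shift mm (after rot) [-0.4 -2.2 77.7] F [-0.1 -0.5 -2.1] open 16.1 p [609.1 224.8 118.7] j7 -95.0
```

```bash
python3 -m handwheel '{"xyz":[[0,-0.002,0.012],[0,0,0.02],[0,0,0.02],[0,0,0.012],[0,0,0.005],[0,0,0],[0,0,0]],"rotation":[[0,0,0],[0,0,0],[0,0,0],[0,0,0],[0,0,0],[0,0,0],[0,0,0]],"jaw":[1,1,1,1,1,1,1]}'; python3 go.py 611 226 41 -67.5;python3 -m handwheel '{"xyz":[[0,0,0.003],[0,0,0.002],[0,0,0.002],[0,0,0]],"rotation":[[0,0,0],[0,0,0],[0,0,0],[0,0,0]],"jaw":[1,1,1,1]}'; python3 go.py 611 226 41 -67.5
```

```text
time: 8.4
tool_pos: [611.6, 226.4, 49.8]
orientation: [[0.383, -0.924, 0.001], [-0.924, -0.383, 0.0], [-0.0, -0.001, -1.0]]
contact_force: [0.7, -0.2, -2.2]
opening: 15.1
t 8.4 rot [-0.07  0.   -0.  ] shift mm (after rot) [0.1 0.7 8.8] F [ 0.7 -0.2 -2.2] open 15.1 p [611.6 226.4  49.8] j7 -95.6
time: 8.9
tool_pos: [611.0, 226.1, 41.8]
orientation: [[0.383, -0.924, -0.0], [-0.924, -0.383, -0.0], [0.0, 0.0, -1.0]]
contact_force: [1.1, -0.5, -1.6]
opening: 15.8
t 8.9 rot [ 0.02 -0.    0.  ] shift mm (after rot) [0.1 0.1 0.8] F [ 1.1 -0.5 -1.6] open 15.8 p [611.  226.1  41.8] j7 -95.7
```

```bash
python3 -m handwheel '{"xyz":[[0,0,0.001],[0,0,0.0005],[0,0,0]],"rotation":[[0,0,0],[0,0,0],[0,0,0]],"jaw":[1,1,1]}'; python3 go.py 611 226 41 -67.5
```

```text
time: 9.28
tool_pos: [611.3, 226.2, 41.3]
orientation: [[0.383, -0.924, 0.001], [-0.924, -0.383, 0.0], [0.0, -0.001, -1.0]]
contact_force: [-3.0, -1.1, 5.2]
opening: 15.7
t 9.28 rot [-0.03 -0.01 -0.  ] shift mm (after rot) [0.1 0.4 0.3] F [-3.  -1.1  5.2] open 15.7 p [611.3 226.2  41.3] j7 -95.7
```

```bash
python3 -m handwheel '{"xyz":[[0,0,0],[0,0,0],[0,0,-0.01],[0,0,-0.03],[0,0,-0.05],[0,0,-0.06],[0,0,0]],"rotation":[[0,0,0],[0,0,0],[0,0,0],[0,0,0],[0,0,0],[0,0,0],[0,0,0]],"jaw":[0.4,0.4,0.4,0.4,0.4,0.4,0.4]}'; python3 go.py 500 -50 320 0
```

```text
time: 10.15
tool_pos: [613.7, 227.4, 197.3]
orientation: [[0.383, -0.924, 0.01], [-0.924, -0.383, 0.004], [-0.0, -0.01, -1.0]]
contact_force: [-0.0, -0.1, 0.2]
opening: 52.6
t 10.15 rot [ -0.53  -0.35 -67.5 ] shift mm (after rot) [-113.7  277.4 -122.7] F [-0.  -0.1  0.2] open 52.6 p [613.7 227.4 197.3] j7 -94.6
```

```bash
python3 -m handwheel '{"xyz":[[0,0,-0.0175],[0,0,-0.0175],[0,0,-0.0175],[0,0,-0.0175],[0,0,-0.0175],[0,0,-0.0175],[0,0,-0.0175],[-0.0227,0.0555,0],[-0.0227,0.0555,0],[-0.0227,0.0555,0],[-0.0227,0.0555,0],[-0.0227,0.0555,0]],"rotation":[[0,0,-9.65],[0,0,-9.65],[0,0,-9.65],[0,0,-9.65],[0,0,-9.65],[0,0,-9.65],[0,0,-9.6],[0,0,0],[0,0,0],[0,0,0],[0,0,0],[0,0,0]],"jaw":[0.4,0.4,0.4,0.4,0.4,0.4,0.4,0.4,0.4,0.4,0.4,0.4]}';python3 -m handwheel '{"xyz":[[0,0,0],[0,0,0],[0,0,0]],"rotation":[[0,0,0],[0,0,0],[0,0,0]],"jaw":[0.4,0.4,0.4]}'
python3 - <<'E'
from h import *
im,i=snap('wrist','w6.png'); np.save('w6.npy',i,allow_pickle=True); print(state()['tool_pos'],state()['time'])
E
```

```text
time: 11.65
tool_pos: [496.5, -53.1, 313.1]
orientation: [[1.0, -0.0, 0.0], [-0.0, -1.0, -0.0], [0.0, 0.0, -1.0]]
contact_force: [0.4, -0.4, 1.0]
opening: 52.5
time: 12.02
tool_pos: [497.9, -49.9, 312.9]
orientation: [[1.0, 0.002, -0.0], [0.002, -1.0, 0.0], [-0.0, -0.0, -1.0]]
contact_force: [1.3, 0.1, 0.6]
opening: 52.5
[497.94957029 -49.95331549 312.83955853] 12.075
```

View pics/w6.png

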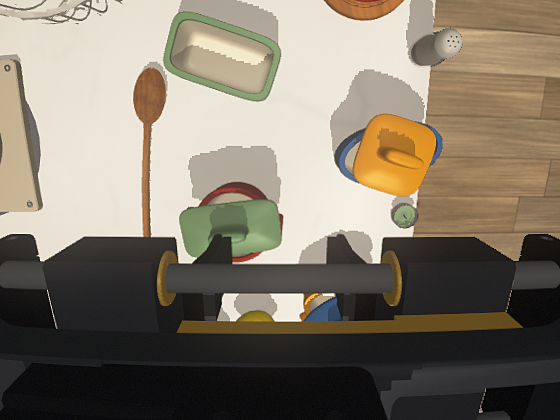

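```bash
cat > dish.py <<'E'
from seg import *
def dish(f,c,hint,z=62):
    im=cv2.imread(f'pics/{f}.png')[:,:,::-1].copy(); i=np.load(f+'.npy',allow_pickle=True).item()
    m=mask(im,c); m=cv2.morphologyEx(m,cv2.MORPH_CLOSE,np.ones((3,3)))
    cts,hi=cv2.findContours(m,cv2.RETR_CCOMP,cv2.CHAIN_APPROX_NONE)
    for k,ct in enumerate(cts):
        if cv2.contourArea(ct)<800 or cv2.pointPolygonTest(ct,hint,False)<0: continue
        inner=hi[0][k][3]>=0
        P=px2z(i,ct.reshape(-1,2),z)[:,:2].astype(np.float32); h=cv2.convexHull(P)
        r=cv2.minAreaRect(h); M=cv2.moments(h); e=cv2.fitEllipse(P)
        print(f,c,'inner' if inner else 'outer','rect',np.round(r[0],1),np.round(r[1],1),round(r[2],1),'ell',np.round(e[0],1),np.round(e[1],1),round(e[2]-90,1),'cen',round(M['m10']/M['m00'],1),round(M['m01']/M['m00'],1))
E
python3 - <<'E'
from dish import *
dish('w6','green',(222,56))
from seg import *
im=cv2.imread('pics/w6.png')[:,:,::-1].copy(); i=np.load('w6.npy',allow_pickle=True).item()
m=mask(im,'green'); m=cv2.morphologyEx(m,cv2.MORPH_CLOSE,np.ones((3,3))); m=cv2.morphologyEx(m,cv2.MORPH_OPEN,np.ones((5,5)))
for ct in cv2.findContours(m,0,1)[0]:
    if cv2.contourArea(ct)<500: continue
    P=px2z(i,ct.reshape(-1,2),74)[:,:2].astype(np.float32); print(ct.mean((0,1)),cv2.minAreaRect(P))
E
```

```text
w6 green outer rect [427.9  97.3] [ 77.5 136.9] 71.6 ell [427.9  97.4] [ 84.2 156.6] -18.7 cen 427.9 97.3
w6 green inner rect [428.1  97.1] [ 64.9 124.9] 71.8 ell [428.2  97. ] [ 70.5 142.6] -18.4 cen 428.2 97.0
[233.16129032 229.51075269] ((433.4044494628906, -120.01988983154297), (132.07945251464844, 72.27923583984375), 6.575505256652832)
[220.93114754  55.78032787] ((429.98187255859375, 95.09107208251953), (75.21971130371094, 132.97653198242188), 71.6374740600586)
```

```bash
python3 -m handwheel '{"xyz":[[0,0,0.015],[0,0,0.015],[0,0,0.015],[0,0,0.015],[0,0,0.015],[0,0,0.015],[0,0,0.015],[0,0,0.015],[0,0,0.015],[0,0,0.015],[0,0,0]],"rotation":[[0,0,-9.7],[0,0,-9.7],[0,0,-9.7],[0,0,-9.7],[0,0,-9.7],[0,0,-9.7],[0,0,-9.7],[0,0,-9.7],[0,0,-9.7],[0,0,-9.7],[0,0,0]],"jaw":[0.4,0.4,0.4,0.4,0.4,0.4,0.4,0.4,0.4,0.4,0.4]}'; python3 go.py 433.3 -119.3 130 97
```

```text
time: 13.45
tool_pos: [497.2, -50.4, 162.0]
orientation: [[-0.122, 0.992, -0.002], [0.992, 0.122, 0.001], [0.001, -0.002, -1.0]]
contact_force: [0.2, -0.4, 0.1]
opening: 52.3
t 13.45 rot [-0.12 -0.04  0.03] shift mm (after rot) [-60.6 -71.8  32. ] F [ 0.2 -0.4  0.1] open 52.3 p [497.2 -50.4 162. ] j7 96.1
```

```bash
python3 -m handwheel '{"xyz":[[-0.02,-0.024,0],[-0.02,-0.024,0],[-0.0206,-0.0238,0.01],[0,0,0.01],[0,0,0],[0,0,0]],"rotation":[[0,0,0],[0,0,0],[0,0,0],[0,0,0],[0,0,0],[0,0,0]],"jaw":[0.4,0.4,0.4,0.4,0.4,0.4]}'; python3 go.py 433.3 -119.3 91 97
python3 - <<'E'
from h import *
im,i=snap('wrist','w7.png')
E
```

```text
time: 14.2
tool_pos: [434.6, -119.3, 143.6]
orientation: [[-0.122, 0.992, 0.001], [0.992, 0.122, 0.0], [0.0, 0.001, -1.0]]
contact_force: [0.8, 0.3, 0.0]
opening: 52.2
t 14.2 rot [ 0.04 -0.    0.03] shift mm (after rot) [ 0.2 -1.3 52.6] F [0.8 0.3 0. ] open 52.2 p [ 434.6 -119.3  143.6] j7 106.4
```

View pics/w7.png

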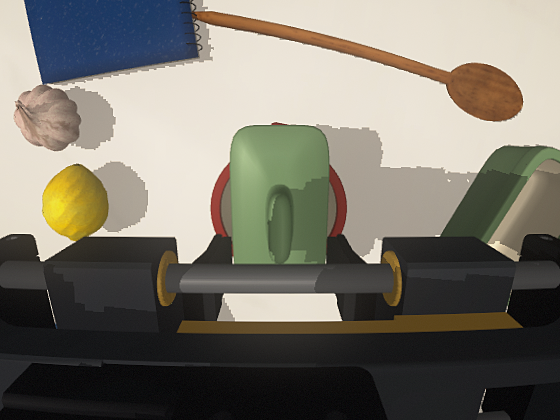

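The bar is centred between the fingers (col ~280) and square to the jaws. Descend and grip.

```bash
python3 -m handwheel '{"xyz":[[0,0,0.012],[0,0,0.018],[0,0,0.015],[0,0,0.007],[0,0,0],[0,0,0],[0,0,0],[0,0,0],[0,0,0],[0,0,0],[0,0,0]],"rotation":[[0,0,0],[0,0,0],[0,0,0],[0,0,0],[0,0,0],[0,0,0],[0,0,0],[0,0,0],[0,0,0],[0,0,0],[0,0,0]],"jaw":[0.4,0.4,0.4,0.4,0.4,0.4,1,1,1,1,1]}'; python3 go.py 433.3 -119.3 91 97
```

```text
time: 15.62
tool_pos: [433.8, -120.2, 91.0]
orientation: [[-0.122, 0.993, 0.0], [0.993, 0.122, 0.0], [0.0, 0.0, -1.0]]
contact_force: [0.3, -0.2, 0.8]
opening: 15.7
t 15.62 rot [ 0. -0.  0.] shift mm (after rot) [ 0.9 -0.4  0. ] F [ 0.3 -0.2  0.8] open 15.7 p [ 433.8 -120.2   91. ] j7 105.8
```

```bash
python3 -m handwheel '{"xyz":[[0,0,-0.005],[0,0,-0.015],[0,0,-0.025],[0,0,-0.025],[0,0,0],[0,0,0],[0,0,0],[0,0,0]],"rotation":[[0,0,0],[0,0,0],[0,0,0],[0,0,0],[0,0,8],[0,0,9],[0,0,8.3],[0,0,0]],"jaw":[1,1,1,1,1,1,1,1]}'; python3 go.py 428 97 140 71.7
```

```text
time: 16.62
tool_pos: [433.9, -120.3, 161.9]
orientation: [[0.313, 0.95, 0.001], [0.95, -0.313, -0.0], [0.0, 0.001, -1.0]]
contact_force: [-0.3, -0.2, -2.4]
opening: 15.9
t 16.62 rot [ 0.05 -0.    0.05] shift mm (after rot) [204.5 -73.9  21.9] F [-0.3 -0.2 -2.4] open 15.9 p [ 433.9 -120.3  161.9] j7 81.4
```

```bash
python3 -m handwheel '{"xyz":[[0.015,-0.0055,0],[0.034,-0.0123,0],[0.036,-0.013,0],[0.036,-0.013,0],[0.036,-0.013,0],[0.0325,-0.0117,0.01],[0.015,-0.0054,0.01],[0,0,0],[0,0,0],[0,0,0]],"rotation":[[0,0,0],[0,0,0],[0,0,0],[0,0,0],[0,0,0],[0,0,0],[0,0,0],[0,0,0],[0,0,0],[0,0,0]],"jaw":[1,1,1,1,1,1,1,1,1,1]}'; python3 go.py 428 97 91 71.7
python3 - <<'E'
from h import *
im,i=snap('side','s8.png')
cv2.imwrite('pics/s8z.png',cv2.resize(im[120:300,130:400,::-1],None,fx=2.9,fy=2.9,interpolation=cv2.INTER_CUBIC))
E
```

```text
time: 17.88
tool_pos: [428.1, 96.4, 141.5]
orientation: [[0.315, 0.949, 0.001], [0.949, -0.315, -0.0], [0.0, 0.001, -1.0]]
contact_force: [-0.2, -0.0, -1.9]
opening: 16.1
t 17.88 rot [ 0.04 -0.01 -0.05] shift mm (after rot) [ 0.5 -0.3 50.5] F [-0.2 -0.  -1.9] open 16.1 p [428.1  96.4 141.5] j7 53.0
```

View pics/s8z.png

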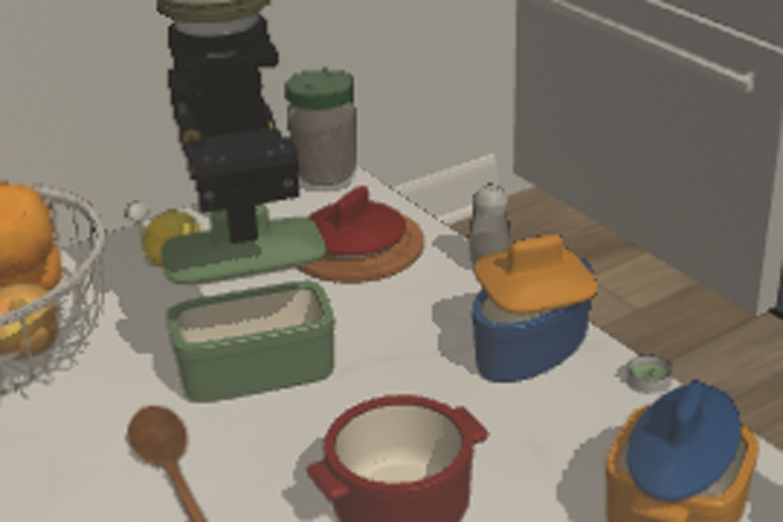

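```bash
python3 -m handwheel '{"xyz":[[0,0,0.01],[0,0,0.018],[0,0,0.012],[0,0,0.006],[0,0,0.002],[0,0,0]],"rotation":[[0,0,0],[0,0,0],[0,0,0],[0,0,0],[0,0,0],[0,0,0]],"jaw":[1,1,1,1,1,1]}'; python3 go.py 428 97 81 71.7; python3 -m handwheel '{"xyz":[[0,0,0.002],[0,0,0.002],[0,0,0.002],[0,0,0.002],[0,0,0]],"rotation":[[0,0,0],[0,0,0],[0,0,0],[0,0,0],[0,0,0]],"jaw":[1,1,1,1,1]}'; python3 go.py 428 97 81 71.7
```

```text
time: 18.68
tool_pos: [428.0, 97.2, 93.3]
orientation: [[0.314, 0.949, 0.0], [0.949, -0.314, 0.0], [0.0, 0.0, -1.0]]
contact_force: [0.8, 0.6, -0.7]
opening: 16.0
t 18.68 rot [ 0.02 -0.01  0.01] shift mm (after rot) [-0.2  0.  12.3] F [ 0.8  0.6 -0.7] open 16.0 p [428.   97.2  93.3] j7 51.3
time: 19.3
tool_pos: [427.7, 97.1, 84.9]
orientation: [[0.314, 0.949, -0.0], [0.949, -0.314, -0.0], [-0.0, -0.0, -1.0]]
contact_force: [0.2, -0.3, -1.7]
opening: 15.8
t 19.3 rot [-0.02  0.01  0.  ] shift mm (after rot) [-0.   0.4  3.9] F [ 0.2 -0.3 -1.7] open 15.8 p [427.7  97.1  84.9] j7 51.0
```

Free descent below rim contact height; continue to the seat.

```bash
python3 -m handwheel '{"xyz":[[0,0,0.0015],[0,0,0.0015],[0,0,0.001],[0,0,0]],"rotation":[[0,0,0],[0,0,0],[0,0,0],[0,0,0]],"jaw":[1,1,1,1]}'; python3 go.py 428 97 81 71.7
```

```text
time: 19.8
tool_pos: [427.8, 97.1, 81.1]
orientation: [[0.314, 0.949, 0.0], [0.949, -0.314, -0.0], [-0.0, 0.0, -1.0]]
contact_force: [-1.7, 0.1, 0.7]
opening: 16.0
t 19.8 rot [0. 0. 0.] shift mm (after rot) [-0.1  0.2  0.1] F [-1.7  0.1  0.7] open 16.0 p [427.8  97.1  81.1] j7 50.8
```

```bash
python3 -m handwheel '{"xyz":[[0,0,0.0005],[0,0,0]],"rotation":[[0,0,0],[0,0,0]],"jaw":[1,1]}'; python3 -m handwheel '{"xyz":[[0,0,0],[0,0,0],[0,0,-0.01],[0,0,-0.03],[0,0,-0.05],[0,0,-0.06],[0,0,0]],"rotation":[[0,0,0],[0,0,0],[0,0,0],[0,0,0],[0,0,0],[0,0,0],[0,0,0]],"jaw":[0.4,0.4,0.4,0.4,0.4,0.4,0.4]}'; python3 go.py 611 226 250 112.5; python3 go.py 620 20 300 0
```

```text
time: 20.05
tool_pos: [427.8, 97.2, 81.0]
orientation: [[0.314, 0.949, 0.0], [0.949, -0.314, -0.0], [-0.0, 0.0, -1.0]]
contact_force: [-3.5, -0.5, 6.3]
opening: 15.6
time: 20.92
tool_pos: [430.0, 97.9, 235.7]
orientation: [[0.314, 0.949, 0.008], [0.949, -0.314, 0.001], [0.004, 0.008, -1.0]]
contact_force: [-0.2, -0.6, -1.3]
opening: 52.0
t 20.93 rot [  0.49  -0.06 -40.8 ] shift mm (after rot) [ 49.1 216.2 -14.3] F [-0.2 -0.6 -1.3] open 52.0 p [430.   97.9 235.7] j7 54.8
t 20.93 rot [ 0.24 -0.46 71.7 ] shift mm (after rot) [190.   77.9 -64.3] F [-0.2 -0.6 -1.3] open 52.0 p [430.   97.9 235.7] j7 54.8
```

```bash
python3 -m handwheel '{"xyz":[[0,0,0],[0,0,0],[0,0,0],[0,0,0],[0.01,0.043,0.02],[0.01,0.043,0.02],[0.01,0.043,0.02],[0.01,0.043,0.02],[0.009,0.044,0.02],[0,0,0.02],[0,0,0],[0,0,0]],"rotation":[[0,0,-10.2],[0,0,-10.2],[0,0,-10.2],[0,0,-10.2],[0,0,0],[0,0,0],[0,0,0],[0,0,0],[0,0,0],[0,0,0],[0,0,0],[0,0,0]],"jaw":[0.4,0.4,0.4,0.4,0.4,0.4,0.4,0.4,0.4,0.4,0.4,0.4]}'; python3 go.py 611.2 226.2 41.5 112.5
python3 - <<'E'
from h import *
im,i=snap('wrist','w9.png')
E
```

```text
time: 22.42
tool_pos: [608.5, 224.5, 111.7]
orientation: [[-0.382, 0.924, 0.001], [0.924, 0.382, -0.0], [-0.001, 0.001, -1.0]]
contact_force: [-0.1, 0.1, -0.2]
opening: 52.3
t 22.43 rot [ 0.05  0.03 -0.02] shift mm (after rot) [ 0.5  3.1 70.2] F [-0.1  0.1 -0.2] open 52.3 p [608.5 224.5 111.7] j7 79.7
```

View pics/w9.png

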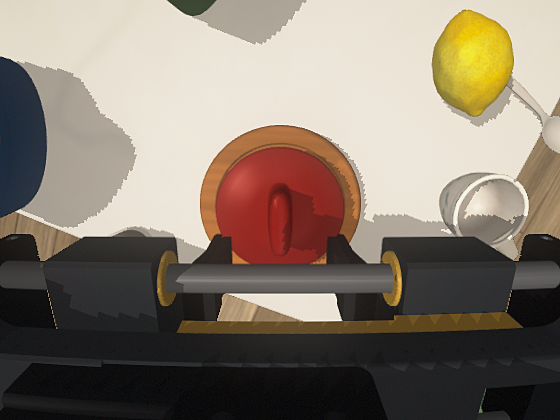

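```bash
python3 -m handwheel '{"xyz":[[0,0.003,0.015],[0,0,0.02],[0,0,0.02],[0,0,0.01],[0,0,0.005],[0,0,0],[0,0,0],[0,0,0],[0,0,0],[0,0,0],[0,0,0]],"rotation":[[0,0,0],[0,0,0],[0,0,0],[0,0,0],[0,0,0],[0,0,0],[0,0,0],[0,0,0],[0,0,0],[0,0,0],[0,0,0]],"jaw":[0.4,0.4,0.4,0.4,0.4,0.4,1,1,1,1,1]}'; python3 go.py 611.2 226.2 41.5 112.5
```

```text
time: 23.85
tool_pos: [611.4, 226.2, 40.6]
orientation: [[-0.383, 0.924, 0.0], [0.924, 0.383, 0.0], [0.0, 0.0, -1.0]]
contact_force: [-0.5, 0.0, 1.5]
opening: 15.8
t 23.85 rot [ 0.01 -0.   -0.  ] shift mm (after rot) [ 0.1 -0.2 -0.9] F [-0.5  0.   1.5] open 15.8 p [611.4 226.2  40.6] j7 78.3
```

```bash
python3 -m handwheel '{"xyz":[[0,0,-0.005],[0,0,-0.015],[0,0,-0.03],[0,0,-0.035],[0,0,-0.035],[0,0,-0.035],[0,0,-0.035],[0,0,-0.02],[0,0,0],[0,0,0]],"rotation":[[0,0,0],[0,0,0],[0,0,0],[0,0,0],[0,0,0],[0,0,0],[0,0,0],[0,0,0],[0,0,0],[0,0,0]],"jaw":[1,1,1,1,1,1,1,1,1,1]}'; python3 go.py 553 -70 300 112.5
```

```text
time: 25.1
tool_pos: [611.0, 226.0, 249.8]
orientation: [[-0.383, 0.924, -0.001], [0.924, 0.383, -0.0], [-0.0, -0.001, -1.0]]
contact_force: [-0.5, 0.1, -2.1]
opening: 15.9
t 25.1 rot [-0.06  0.    0.  ] shift mm (after rot) [-251.3 -166.9  -50.2] F [-0.5  0.1 -2.1] open 15.9 p [611.  226.  249.8] j7 81.5
```

```bash
python3 -m handwheel '{"xyz":[[-0.015,-0.01,-0.005],[-0.03,-0.02,-0.006],[-0.036,-0.024,-0.006],[-0.036,-0.024,-0.006],[-0.036,-0.024,-0.007],[-0.036,-0.024,-0.007],[-0.036,-0.024,-0.007],[-0.0263,-0.0169,-0.006],[0,0,0],[0,0,0],[0,0,0]],"rotation":[[0,0,0],[0,0,0],[0,0,0],[0,0,0],[0,0,0],[0,0,0],[0,0,0],[0,0,0],[0,0,0],[0,0,0],[0,0,0]],"jaw":[1,1,1,1,1,1,1,1,1,1,1]}'
python3 - <<'E'
from h import *
im,i=snap('wrist','w10.png'); np.save('w10.npy',i,allow_pickle=True); print(state()['tool_pos'],state()['time'])
E
```

```text
time: 26.48
tool_pos: [553.2, -68.9, 300.3]
orientation: [[-0.384, 0.923, -0.0], [0.923, 0.384, 0.0], [0.001, -0.0, -1.0]]
contact_force: [0.0, 0.0, -1.6]
opening: 15.8
[553.2952471  -68.91483559 300.32003666] 26.525
```

View pics/w10.png

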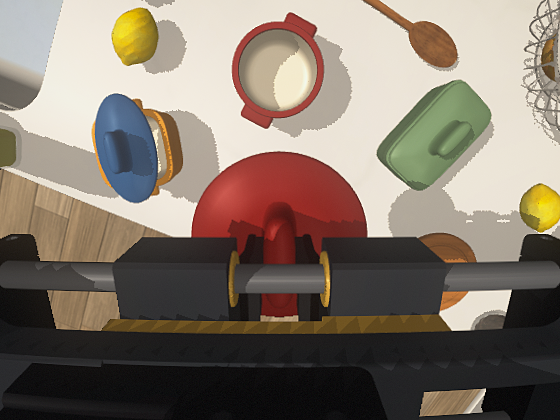

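```bash
python3 - <<'E'
from dish import *
dish('w10','red',(280,68))
dish('w10','green',(420,150),72-10+5)
E
python3 go.py 433 -120 150 112.5
```

```text
w10 red outer rect [ 436.7 -119.3] [120.8 109. ] 35.4 ell [ 436.3 -119.9] [103.6 125.3] -4.3 cen 436.4 -119.9
w10 red inner rect [ 435.8 -120. ] [95.4 94.7] 67.9 ell [ 435.8 -120. ] [94.9 95. ] -85.6 cen 435.9 -120.0
w10 green outer rect [427.7  89.2] [ 87.7 137. ] 71.9 ell [428.4  92.2] [ 90.4 151.7] -19.7 cen 428.2 90.8
t 26.52 rot [-0.01 -0.02  0.09] shift mm (after rot) [  -1.2 -130.7  150.3] F [-0.  -0.2 -1.6] open 15.6 p [553.3 -68.9 300.3] j7 112.6
```

```bash
python3 -m handwheel '{"xyz":[[0,-0.015,0.015],[0,-0.03,0.03],[-0.001,-0.033,0.035],[-0.0012,-0.033,0.035],[0,-0.0174,0.025],[0,0,0.01],[0,0,0],[0,0,0]],"rotation":[[0,0,0],[0,0,0],[0,0,0],[0,0,0],[0,0,0],[0,0,0],[0,0,0],[0,0,0]],"jaw":[1,1,1,1,1,1,1,1]}'; python3 go.py 435.6 -120 80.6 112.5
```

```text
time: 27.52
tool_pos: [436.9, -120.5, 151.5]
orientation: [[-0.384, 0.923, 0.002], [0.923, 0.384, -0.0], [-0.001, 0.002, -1.0]]
contact_force: [-0.4, 0.1, -2.3]
opening: 15.8
t 27.52 rot [0.09 0.04 0.07] shift mm (after rot) [ 1.  -1.  70.9] F [-0.4  0.1 -2.3] open 15.8 p [ 436.9 -120.5  151.5] j7 122.0
```

```bash
python3 -m handwheel '{"xyz":[[0,0,0.01],[0,0,0.018],[0,0,0.015],[0,0,0.01],[0,0,0.005],[0,0,0],[0,0,0]],"rotation":[[0,0,0],[0,0,0],[0,0,0],[0,0,0],[0,0,0],[0,0,0],[0,0,0]],"jaw":[1,1,1,1,1,1,1]}'; python3 go.py 435.6 -120 80.6 112.5
```

```text
time: 28.4
tool_pos: [435.9, -121.1, 93.0]
orientation: [[-0.383, 0.924, 0.001], [0.924, 0.383, -0.0], [-0.0, 0.001, -1.0]]
contact_force: [-0.4, -0.0, -2.0]
opening: 15.8
t 28.4 rot [ 0.04  0.03 -0.  ] shift mm (after rot) [ 1.1  0.1 12.4] F [-0.4 -0.  -2. ] open 15.8 p [ 435.9 -121.1   93. ] j7 120.9
```

```bash
python3 -m handwheel '{"xyz":[[0.001,0,0.002],[0,0,0.002],[0,0,0.002],[0,0,0.002],[0,0,0]],"rotation":[[0,0,0],[0,0,0],[0,0,0],[0,0,0],[0,0,0]],"jaw":[1,1,1,1,1]}'; python3 go.py 435.6 -120 80.6 112.5;  python3 -m handwheel '{"xyz":[[0,0,0.0015],[0,0,0.0015],[0,0,0.001],[0,0,0]],"rotation":[[0,0,0],[0,0,0],[0,0,0],[0,0,0]],"jaw":[1,1,1,1]}'; python3 go.py 435.6 -120 80.6 112.5
```

```text
time: 29.02
tool_pos: [435.1, -120.0, 84.4]
orientation: [[-0.383, 0.924, -0.0], [0.924, 0.383, 0.0], [0.0, -0.0, -1.0]]
contact_force: [-0.2, 0.6, -1.9]
opening: 15.7
t 29.02 rot [-0.01 -0.01 -0.  ] shift mm (after rot) [-0.2  0.5  3.8] F [-0.2  0.6 -1.9] open 15.7 p [ 435.1 -120.    84.4] j7 120.6
time: 29.52
tool_pos: [435.2, -120.1, 80.5]
orientation: [[-0.383, 0.924, 0.0], [0.924, 0.383, -0.0], [-0.0, 0.0, -1.0]]
contact_force: [0.6, 0.7, -2.6]
opening: 15.6
t 29.52 rot [0.01 0.   0.  ] shift mm (after rot) [-0.1  0.4 -0.1] F [ 0.6  0.7 -2.6] open 15.6 p [ 435.2 -120.1   80.5] j7 120.5
```

Still hanging by its weight; two more 0.5 mm steps until the seat is felt.

```bash
python3 -m handwheel '{"xyz":[[0,0,0.0005],[0,0,0]],"rotation":[[0,0,0],[0,0,0]],"jaw":[1,1]}';  python3 -m handwheel '{"xyz":[[0,0,0.0005],[0,0,0]],"rotation":[[0,0,0],[0,0,0]],"jaw":[1,1]}'
```

```text
time: 29.78
tool_pos: [435.2, -120.1, 80.5]
orientation: [[-0.383, 0.924, 0.0], [0.924, 0.383, -0.0], [-0.0, 0.0, -1.0]]
contact_force: [-3.1, 1.1, 7.1]
opening: 15.6
time: 30.02
tool_pos: [435.3, -120.1, 80.5]
orientation: [[-0.383, 0.924, 0.0], [0.924, 0.383, -0.0], [-0.0, 0.0, -1.0]]
contact_force: [-6.4, 1.4, 12.5]
opening: 16.1
```

```bash
python3 -m handwheel '{"xyz":[[0,0,-0.0005],[0,0,0],[0,0,0],[0,0,-0.01],[0,0,-0.03],[0,0,-0.04],[0,0,0],[0,0,0],[0,0,0],[0,0,0],[0,0,0]],"rotation":[[0,0,0],[0,0,0],[0,0,0],[0,0,0],[0,0,0],[0,0,0],[0,0,9.8],[0,0,9.8],[0,0,9.8],[0,0,9.9],[0,0,0]],"jaw":[1,0.4,0.4,0.4,0.4,0.4,0.4,0.4,0.4,0.4,0.4]}'; python3 go.py 645 -21.7 140 73.2
```

```text
time: 31.4
tool_pos: [435.4, -120.1, 160.6]
orientation: [[0.288, 0.958, 0.001], [0.958, -0.288, -0.0], [0.0, 0.001, -1.0]]
contact_force: [-1.0, 0.6, -0.2]
opening: 52.0
t 31.4 rot [ 0.04 -0.    0.07] shift mm (after rot) [154.8 172.3  20.6] F [-1.   0.6 -0.2] open 52.0 p [ 435.4 -120.1  160.6] j7 82.8
```

```bash
python3 -m handwheel '{"xyz":[[0.031,0.0344,0],[0.031,0.0344,0],[0.031,0.0345,0],[0.031,0.0345,0],[0.0308,0.0345,0.02],[0,0,0],[0,0,0],[0,0,0]],"rotation":[[0,0,0],[0,0,0],[0,0,0],[0,0,0],[0,0,0],[0,0,0],[0,0,0],[0,0,0]],"jaw":[0.4,0.4,0.4,0.4,0.4,0.4,0.4,0.4]}'; python3 go.py 645 -21.7 91 73.2
python3 - <<'E'
from h import *
im,i=snap('wrist','w11.png')
E
```

```text
time: 32.4
tool_pos: [644.7, -22.7, 141.2]
orientation: [[0.289, 0.957, 0.001], [0.957, -0.289, -0.001], [-0.0, 0.001, -1.0]]
contact_force: [0.4, -0.7, 0.8]
opening: 51.8
t 32.4 rot [0.08 0.01 0.01] shift mm (after rot) [ 1.   0.  50.2] F [ 0.4 -0.7  0.8] open 51.8 p [644.7 -22.7 141.2] j7 65.3
```

View pics/w11.png

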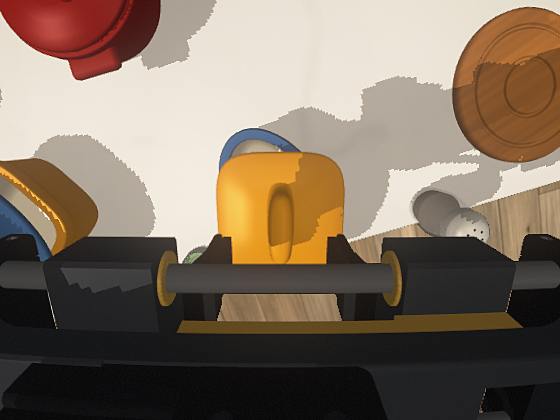

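```bash
python3 -m handwheel '{"xyz":[[0.001,0,0.012],[0,0,0.018],[0,0,0.014],[0,0,0.006],[0,0,0],[0,0,0],[0,0,0],[0,0,0],[0,0,0],[0,0,0],[0,0,0]],"rotation":[[0,0,0],[0,0,0],[0,0,0],[0,0,0],[0,0,0],[0,0,0],[0,0,0],[0,0,0],[0,0,0],[0,0,0],[0,0,0]],"jaw":[0.4,0.4,0.4,0.4,0.4,0.4,1,1,1,1,1]}'; python3 go.py 645 -21.7 91 73.2; python3 -m handwheel '{"xyz":[[0,0,-0.005],[0,0,-0.015],[0,0,-0.025],[0,0,-0.025],[0,0,0],[0,0,0]],"rotation":[[0,0,0],[0,0,0],[0,0,0],[0,0,0],[0,0,0],[0,0,0]],"jaw":[1,1,1,1,1,1]}'; python3 go.py 611 226 130 73.2
```

```text
time: 33.83
tool_pos: [645.2, -20.9, 90.1]
orientation: [[0.289, 0.957, 0.0], [0.957, -0.289, -0.0], [-0.0, 0.0, -1.0]]
contact_force: [0.1, -1.5, 0.0]
opening: 15.9
t 33.83 rot [ 0.01  0.01 -0.01] shift mm (after rot) [-0.9  0.1 -0.9] F [ 0.1 -1.5  0. ] open 15.9 p [645.2 -20.9  90.1] j7 64.4
time: 34.58
tool_pos: [644.8, -20.8, 159.4]
orientation: [[0.289, 0.957, -0.001], [0.957, -0.289, -0.0], [-0.0, -0.001, -1.0]]
contact_force: [-0.3, -0.7, -2.7]
opening: 15.9
t 34.58 rot [-0.04  0.02  0.  ] shift mm (after rot) [ 226.5 -103.7   29.4] F [-0.3 -0.7 -2.7] open 15.9 p [644.8 -20.8 159.4] j7 65.4
```

```bash
python3 -m handwheel '{"xyz":[[0.015,-0.007,0],[0.03,-0.014,0],[0.038,-0.017,0],[0.038,-0.017,0],[0.038,-0.017,0],[0.037,-0.017,0.01],[0.0205,-0.0105,0.01],[0.01,-0.0042,0.01],[0,0,0],[0,0,0]],"rotation":[[0,0,0],[0,0,0],[0,0,0],[0,0,0],[0,0,0],[0,0,0],[0,0,0],[0,0,0],[0,0,0],[0,0,0]],"jaw":[1,1,1,1,1,1,1,1,1,1]}'; python3 go.py 611 226 40.1 73.2
```

```text
time: 35.83
tool_pos: [611.9, 224.7, 130.2]
orientation: [[0.291, 0.957, 0.0], [0.957, -0.291, -0.001], [-0.001, 0.001, -1.0]]
contact_force: [-0.9, -0.1, -2.1]
opening: 15.8
t 35.83 rot [ 0.03  0.03 -0.09] shift mm (after rot) [ 1.  -1.3 90.1] F [-0.9 -0.1 -2.1] open 15.8 p [611.9 224.7 130.2] j7 41.2
```

```bash
python3 -m handwheel '{"xyz":[[0.001,-0.001,0.012],[0,0,0.022],[0,0,0.022],[0,0,0.015],[0,0,0.008],[0,0,0.004],[0,0,0],[0,0,0]],"rotation":[[0,0,0],[0,0,0],[0,0,0],[0,0,0],[0,0,0],[0,0,0],[0,0,0],[0,0,0]],"jaw":[1,1,1,1,1,1,1,1]}'; python3 go.py 611 226 40.1 73.2;python3 -m handwheel '{"xyz":[[0,0,0.002],[0,0,0.002],[0,0,0.0015],[0,0,0]],"rotation":[[0,0,0],[0,0,0],[0,0,0],[0,0,0]],"jaw":[1,1,1,1]}'; python3 go.py 611 226 40.1 73.2
```

```text
time: 36.83
tool_pos: [611.1, 227.5, 47.8]
orientation: [[0.289, 0.957, 0.001], [0.957, -0.289, 0.0], [0.001, 0.001, -1.0]]
contact_force: [0.4, -0.1, -0.7]
opening: 15.9
t 36.83 rot [ 0.05 -0.04 -0.  ] shift mm (after rot) [-1.5  0.3  7.7] F [ 0.4 -0.1 -0.7] open 15.9 p [611.1 227.5  47.8] j7 39.6
time: 37.33
tool_pos: [610.6, 227.3, 41.4]
orientation: [[0.289, 0.957, -0.0], [0.957, -0.289, -0.0], [-0.0, -0.0, -1.0]]
contact_force: [0.6, 0.6, -1.5]
opening: 15.9
t 37.33 rot [-0.01  0.01 -0.  ] shift mm (after rot) [-1.1  0.7  1.3] F [ 0.6  0.6 -1.5] open 15.9 p [610.6 227.3  41.4] j7 39.5
```

```bash
python3 -m handwheel '{"xyz":[[0,0,0.0008],[0,0,0.0005],[0,0,0]],"rotation":[[0,0,0],[0,0,0],[0,0,0]],"jaw":[1,1,1]}';python3 -m handwheel '{"xyz":[[0,0,0.0005],[0,0,0]],"rotation":[[0,0,0],[0,0,0]],"jaw":[1,1]}'; python3 go.py 611 226 40.1 73.2
```

```text
time: 37.7
tool_pos: [610.7, 227.4, 40.3]
orientation: [[0.289, 0.957, 0.0], [0.957, -0.289, 0.0], [0.0, 0.0, -1.0]]
contact_force: [-0.2, 0.2, -1.7]
opening: 15.9
time: 37.95
tool_pos: [610.7, 227.3, 40.1]
orientation: [[0.289, 0.957, 0.0], [0.957, -0.289, -0.0], [0.0, 0.0, -1.0]]
contact_force: [-3.8, -1.2, 2.5]
opening: 15.9
t 37.95 rot [ 0.01 -0.   -0.  ] shift mm (after rot) [-1.2  0.6  0. ] F [-3.8 -1.2  2.5] open 15.9 p [610.7 227.3  40.1] j7 39.4
```

```bash
python3 -m handwheel '{"xyz":[[0,0,0],[0,0,0],[0,0,-0.01],[0,0,-0.03],[0,0,-0.05],[0,0,-0.06],[0,0,-0.05],[0,0,-0.05],[0,0,0]],"rotation":[[0,0,0],[0,0,0],[0,0,0],[0,0,0],[0,0,0],[0,0,0],[0,0,9.15],[0,0,9.15],[0,0,9.15]],"jaw":[0.4,0.4,0.4,0.4,0.4,0.4,0.4,0.4,0.4]}'; python3 -m handwheel '{"xyz":[[0,0,0],[0,0,0],[0,0,0],[0,0,0],[0,0,0],[0,0,0]],"rotation":[[0,0,9.15],[0,0,9.15],[0,0,9.15],[0,0,9.15],[0,0,9.15],[0,0,0]],"jaw":[0.4,0.4,0.4,0.4,0.4,0.4]}'; python3 go.py 620 -130 310 0
```

```text
time: 39.08
tool_pos: [612.0, 228.4, 295.7]
orientation: [[0.701, 0.713, 0.008], [0.713, -0.701, 0.003], [0.008, 0.003, -1.0]]
contact_force: [0.5, 0.0, -1.2]
opening: 52.2
time: 39.83
tool_pos: [610.6, 227.5, 290.5]
orientation: [[1.0, 0.001, 0.001], [0.001, -1.0, 0.0], [0.001, -0.0, -1.0]]
contact_force: [-0.3, -0.1, 0.0]
opening: 52.3
t 39.83 rot [-0.02 -0.05  0.07] shift mm (after rot) [  9.4 357.5 -19.5] F [-0.3 -0.1  0. ] open 52.3 p [610.6 227.5 290.5] j7 -27.6
```

```bash
python3 -m handwheel '{"xyz":[[0.001,0.051,-0.003],[0.001,0.051,-0.003],[0.001,0.051,-0.003],[0.001,0.051,-0.003],[0.001,0.051,-0.003],[0.001,0.051,-0.003],[0.001,0.051,-0.002],[0,0,0],[0,0,0],[0,0,0]],"rotation":[[0,0,0],[0,0,0],[0,0,0],[0,0,0],[0,0,0],[0,0,0],[0,0,0],[0,0,0],[0,0,0],[0,0,0]],"jaw":[0.4,0.4,0.4,0.4,0.4,0.4,0.4,0.4,0.4,0.4]}'
python3 - <<'E'
from h import *
im,i=snap('wrist','w12.png'); np.save('w12.npy',i,allow_pickle=True); print(state()['tool_pos'],state()['time'])
from dish import *
dish('w12','blue',(300,60))
E
```

```text
time: 41.08
tool_pos: [617.9, -127.9, 309.9]
orientation: [[1.0, 0.004, 0.0], [0.004, -1.0, 0.001], [0.0, -0.001, -1.0]]
contact_force: [-0.0, 0.4, 0.1]
opening: 52.4
[ 617.86517887 -128.02118015  309.89509503] 41.125
w12 blue outer rect [644.9 -20.1] [138.1  78.8] 11.4 ell [644.8 -20.1] [ 77.8 137.5] 13.6 cen 644.8 -20.1
```

View pics/w12.png

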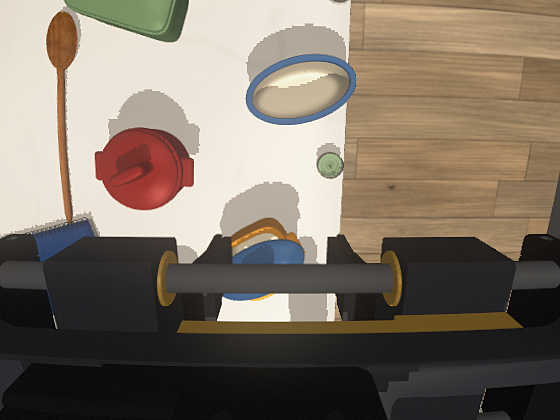

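```bash
python3 - <<'E'
from dish import *
dish('w12','blue',(300,90))
P=px2z(np.load('w12.npy',allow_pickle=True).item(),[(249,102)],62); 
# check: overlay model
im=cv2.imread('pics/w12.png'); i=np.load('w12.npy',allow_pickle=True).item()
t=np.linspace(0,2*np.pi,200)
for a,yaw,col in [((70,40),13.6,(0,0,255)),((62,32),13.6,(0,255,0)),((62,32),11.4,(255,0,255))]:
    y=np.radians(yaw); x=a[0]*np.cos(t); v=a[1]*np.sin(t)
    Q=np.c_[644.9+x*np.cos(y)-v*np.sin(y),-20.1+x*np.sin(y)+v*np.cos(y),0*t+62]
    q=w2px(i,Q)*4
    if a[0]==70: big=cv2.resize(im[40:140,230:370],None,fx=5,fy=5,interpolation=cv2.INTER_CUBIC)
    cv2.polylines(big,[((q/4-[230,40]+.5)*5).astype(int)],True,col,1)
cv2.imwrite('pics/ov.png',big)
E
python3 go.py 592.3 -257 140 -62.5
```

```text
w12 blue outer rect [644.9 -20.1] [138.1  78.8] 11.4 ell [644.8 -20.1] [ 77.8 137.5] 13.6 cen 644.8 -20.1
w12 blue inner rect [644.7 -20.3] [125.8  66.5] 11.4 ell [644.7 -20.4] [ 65.5 125. ] 13.7 cen 644.7 -20.4
t 41.12 rot [-3.000e-02  0.000e+00  6.269e+01] shift mm (after rot) [102.6  82.2 169.9] F [-0.7 -0.  -0. ] open 52.6 p [ 617.9 -128.   309.9] j7 6.9
```

View pics/ov.png

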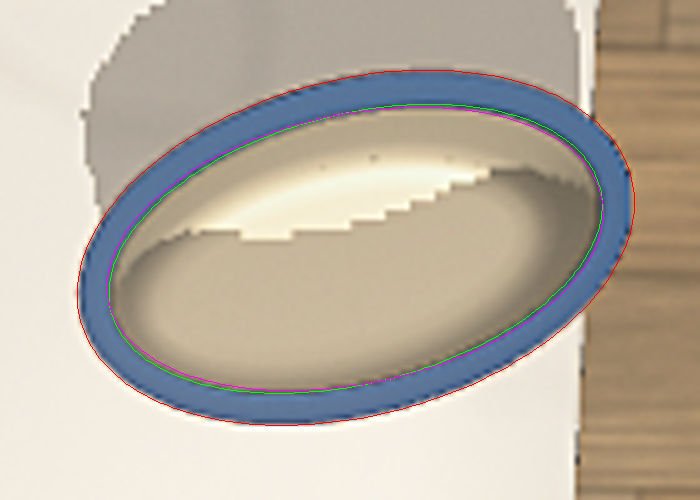

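```bash
python3 go.py 592.3 -257 140 -61.5; python3 -m handwheel '{"xyz":[[0,0,0.025],[0,0,0.025],[0,0,0.025],[0,0,0.025],[0,0,0.025],[0,0,0.025],[0,0,0]],"rotation":[[0,0,10.28],[0,0,10.28],[0,0,10.28],[0,0,10.28],[0,0,10.28],[0,0,10.28],[0,0,0]],"jaw":[0.4,0.4,0.4,0.4,0.4,0.4,0.4]}';python3 go.py 592.3 -257 130 -61.5;
```

```text
t 41.12 rot [-3.000e-02  0.000e+00  6.169e+01] shift mm (after rot) [101.2  84.  169.9] F [-0.7 -0.  -0. ] open 52.6 p [ 617.9 -128.   309.9] j7 6.9
time: 42.0
tool_pos: [616.7, -128.4, 158.0]
orientation: [[0.477, -0.879, -0.004], [-0.879, -0.477, 0.001], [-0.002, 0.003, -1.0]]
contact_force: [-0.3, -0.2, -0.6]
opening: 52.3
t 42.0 rot [0.16 0.13 0.01] shift mm (after rot) [101.4  82.8  28. ] F [-0.3 -0.2 -0.6] open 52.3 p [ 616.7 -128.4  158. ] j7 -52.8
```

```bash
python3 -m handwheel '{"xyz":[[0.03,0.024,0],[0.035,0.028,0],[0.0364,0.0308,0],[0,0,0.015],[0,0,0],[0,0,0]],"rotation":[[0,0,0],[0,0,0],[0,0,0],[0,0,0],[0,0,0],[0,0,0]],"jaw":[0.4,0.4,0.4,0.4,0.4,0.4]}';python3 go.py 592.3 -257 91 -61.5
python3 - <<'E'
from h import *
im,i=snap('wrist','w13.png'); np.save('w13.npy',i,allow_pickle=True)
E
```

```text
time: 42.75
tool_pos: [593.9, -256.4, 145.5]
orientation: [[0.478, -0.878, 0.001], [-0.878, -0.478, 0.001], [-0.0, -0.001, -1.0]]
contact_force: [0.4, 1.1, -0.3]
opening: 51.9
t 42.75 rot [-0.06  0.01  0.06] shift mm (after rot) [-0.2  1.6 54.5] F [ 0.4  1.1 -0.3] open 51.9 p [ 593.9 -256.4  145.5] j7 -40.0
```

View pics/w13.png

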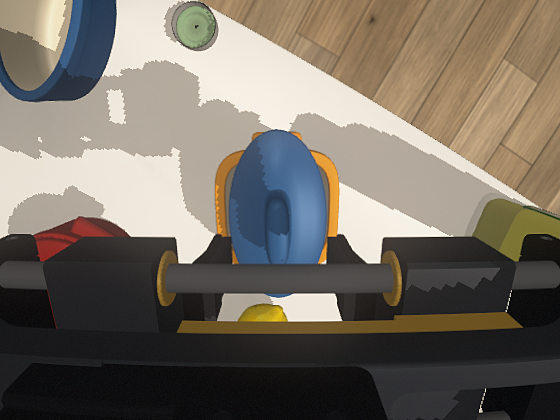

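```bash
python3 - <<'E'
from h import *
s=viewer.camera_info('side'); c=viewer.camera_info('scene')
print(px2z(s,[(475,333),(455,325),(490,345)],0).round(0)); print(px2z(c,[(301,80)],0).round(0))
T=np.linalg.inv(state()['orientation']) ; p=np.array(state()['tool_pos'])
for q in [px2z(s,[(475,333)],0)[0],px2z(c,[(301,78)],0)[0]]: print((np.array(state()['orientation']).T@(q-p)).round(0))
E
```

```text
[[ 695. -470.    0.]
 [ 681. -431.    0.]
 [ 691. -507.    0.]]
[[ 684. -488.    0.]]
[235.  13. 146.]
[255.  33. 146.]
```

```bash
python3 -m handwheel '{"xyz":[[0,0.0015,0.012],[0,0,0.02],[0,0,0.015],[0,0,0.007],[0,0,0],[0,0,0],[0,0,0],[0,0,0],[0,0,0],[0,0,0],[0,0,0]],"rotation":[[0,0,0],[0,0,0],[0,0,0],[0,0,0],[0,0,0],[0,0,0],[0,0,0],[0,0,0],[0,0,0],[0,0,0],[0,0,0]],"jaw":[0.4,0.4,0.4,0.4,0.4,0.4,1,1,1,1,1]}';python3 go.py 592.3 -257 91 -61.5;  python3 -m handwheel '{"xyz":[[0,0,-0.005],[0,0,-0.015],[0,0,-0.025],[0,0,-0.025],[0,0,0],[0,0,0],[0,0,0]],"rotation":[[0,0,0],[0,0,0],[0,0,0],[0,0,0],[0,0,7.5],[0,0,7.4],[0,0,0]],"jaw":[1,1,1,1,1,1,1]}'; python3 go.py 644.8 -20.3 130 -76.4
```

```text
time: 44.18
tool_pos: [591.5, -258.8, 90.6]
orientation: [[0.474, -0.88, -0.0], [-0.88, -0.474, 0.0], [-0.0, 0.0, -1.0]]
contact_force: [-0.2, 0.1, -0.7]
opening: 15.6
t 44.17 rot [ 0.    0.01 -0.18] shift mm (after rot) [-1.2 -1.6 -0.4] F [-0.2  0.1 -0.7] open 15.6 p [ 591.5 -258.8   90.6] j7 -39.7
time: 45.05
tool_pos: [591.8, -259.0, 161.8]
orientation: [[0.233, -0.973, 0.001], [-0.973, -0.233, -0.0], [0.001, -0.001, -1.0]]
contact_force: [-0.1, 0.5, -2.9]
opening: 15.8
t 45.05 rot [-0.05 -0.03 -0.13] shift mm (after rot) [-219.5 -107.6   31.8] F [-0.1  0.5 -2.9] open 15.8 p [ 591.8 -259.   161.8] j7 -54.1
```

```bash
python3 -m handwheel '{"xyz":[[-0.012,-0.006,0],[-0.03,-0.0145,0],[-0.037,-0.018,0],[-0.037,-0.018,0],[-0.037,-0.018,0],[-0.036,-0.017,0.01],[-0.0205,-0.01,0.01],[-0.01,-0.005,0.01],[0,0,0],[0,0,0],[0,0,0]],"rotation":[[0,0,0],[0,0,0],[0,0,0],[0,0,0],[0,0,0],[0,0,0],[0,0,0],[0,0,0],[0,0,0],[0,0,0],[0,0,0]],"jaw":[1,1,1,1,1,1,1,1,1,1,1]}'; python3 go.py 644.8 -20.3 80.6 -76.4
python3 - <<'E'
from h import *
im,i=snap('side','s14.png')
cv2.imwrite('pics/s14z.png',cv2.resize(im[140:330,180:440,::-1],None,fx=2.9,fy=2.9,interpolation=cv2.INTER_CUBIC))
im,i=snap('wrist','w14.png'); np.save('w14.npy',i,allow_pickle=True)
E
```

```text
time: 46.42
tool_pos: [644.4, -22.3, 131.3]
orientation: [[0.23, -0.973, 0.001], [-0.973, -0.23, -0.001], [0.001, -0.001, -1.0]]
contact_force: [-0.1, -0.1, -1.0]
opening: 15.9
t 46.42 rot [-0.04 -0.04 -0.28] shift mm (after rot) [-1.8 -0.8 50.7] F [-0.1 -0.1 -1. ] open 15.9 p [644.4 -22.3 131.3] j7 -77.6
```

View pics/s14z.png

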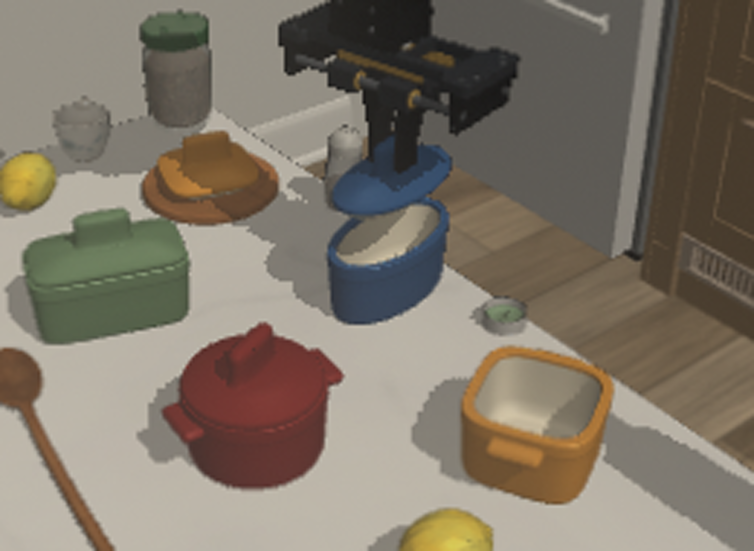

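View pics/w14.png

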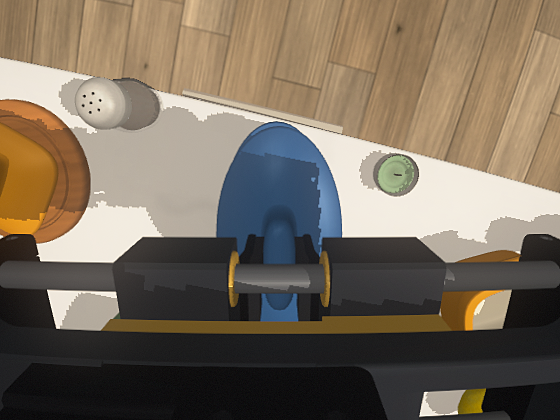

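```bash
python3 -m handwheel '{"xyz":[[-0.0015,0.0005,0.01],[0,0,0.014],[0,0,0.008],[0,0,0.004],[0,0,0.002],[0,0,0],[0,0,0]],"rotation":[[0,0,-0.3],[0,0,0],[0,0,0],[0,0,0],[0,0,0],[0,0,0],[0,0,0]],"jaw":[1,1,1,1,1,1,1]}'; python3 go.py 644.8 -20.3 80.6 -76.4
```

```text
time: 47.4
tool_pos: [643.7, -19.4, 93.2]
orientation: [[0.237, -0.971, 0.001], [-0.971, -0.237, 0.0], [0.0, -0.001, -1.0]]
contact_force: [0.3, 0.1, -1.4]
opening: 15.8
t 47.4 rot [-0.04 -0.01  0.12] shift mm (after rot) [ 1.2 -0.9 12.6] F [ 0.3  0.1 -1.4] open 15.8 p [643.7 -19.4  93.2] j7 -77.4
```

```bash
python3 -m handwheel '{"xyz":[[0.001,0,0.002],[0,0,0.002],[0,0,0.002],[0,0,0.002],[0,0,0]],"rotation":[[0,0,0],[0,0,0],[0,0,0],[0,0,0],[0,0,0]],"jaw":[1,1,1,1,1]}'; python3 go.py 644.8 -20.3 80.6 -76.4;  python3 -m handwheel '{"xyz":[[0,0,0.0015],[0,0,0.0015],[0,0,0.001],[0,0,0]],"rotation":[[0,0,0],[0,0,0],[0,0,0],[0,0,0]],"jaw":[1,1,1,1]}'; python3 go.py 644.8 -20.3 80.6 -76.4
```

```text
time: 48.02
tool_pos: [643.5, -20.3, 84.5]
orientation: [[0.237, -0.971, -0.0], [-0.971, -0.237, 0.0], [-0.0, 0.0, -1.0]]
contact_force: [-0.7, -0.0, -1.7]
opening: 16.0
t 48.02 rot [0.02 0.   0.12] shift mm (after rot) [ 0.3 -1.2  3.9] F [-0.7 -0.  -1.7] open 16.0 p [643.5 -20.3  84.5] j7 -77.3
time: 48.52
tool_pos: [643.7, -20.3, 80.8]
orientation: [[0.237, -0.971, 0.0], [-0.971, -0.237, 0.0], [0.0, -0.0, -1.0]]
contact_force: [0.8, -0.2, -2.4]
opening: 15.6
t 48.52 rot [-0.01 -0.    0.12] shift mm (after rot) [ 0.2 -1.1  0.2] F [ 0.8 -0.2 -2.4] open 15.6 p [643.7 -20.3  80.8] j7 -77.2
```

```bash
python3 -m handwheel '{"xyz":[[0,0,0.0005],[0,0,0]],"rotation":[[0,0,0],[0,0,0]],"jaw":[1,1]}';  python3 -m handwheel '{"xyz":[[0,0,0.0003],[0,0,0]],"rotation":[[0,0,0],[0,0,0]],"jaw":[1,1]}'
```

```text
time: 48.78
tool_pos: [643.7, -20.3, 80.6]
orientation: [[0.237, -0.971, 0.0], [-0.971, -0.237, 0.0], [0.0, -0.0, -1.0]]
contact_force: [-2.4, 0.4, 2.3]
opening: 15.4
time: 49.02
tool_pos: [643.7, -20.3, 80.6]
orientation: [[0.237, -0.971, 0.0], [-0.971, -0.237, 0.0], [0.0, -0.0, -1.0]]
contact_force: [-4.0, 0.4, 5.4]
opening: 15.6
```

```bash
python3 -m handwheel '{"xyz":[[0,0,-0.0003],[0,0,0],[0,0,0],[0,0,-0.01],[0,0,-0.03],[0,0,-0.04],[0,0,0],[0,0,0],[0,0,0],[0,0,0]],"rotation":[[0,0,0],[0,0,0],[0,0,0],[0,0,0],[0,0,0],[0,0,0],[0,0,10.1],[0,0,10.1],[0,0,10.1],[0,0,0]],"jaw":[1,0.4,0.4,0.4,0.4,0.4,0.4,0.4,0.4,0.4]}'; python3 go.py 610.7 227.3 100 -106.8
```

```text
time: 50.28
tool_pos: [643.8, -20.2, 160.9]
orientation: [[-0.284, -0.959, 0.001], [-0.959, 0.284, -0.0], [-0.0, -0.001, -1.0]]
contact_force: [0.4, -0.9, -1.2]
opening: 52.0
t 50.27 rot [-0.04  0.01  0.29] shift mm (after rot) [-227.4  103.3   60.9] F [ 0.4 -0.9 -1.2] open 52.0 p [643.8 -20.2 160.9] j7 -106.2
```

```bash
python3 -m handwheel '{"xyz":[[-0.04,0.018,0],[-0.05,0.023,0],[-0.05,0.023,0],[-0.05,0.023,0],[-0.0374,0.0163,0.02],[0,0,0.02],[0,0,0],[0,0,0]],"rotation":[[0,0,0.3],[0,0,0],[0,0,0],[0,0,0],[0,0,0],[0,0,0],[0,0,0],[0,0,0]],"jaw":[0.4,0.4,0.4,0.4,0.4,0.4,0.4,0.4]}'; python3 go.py 610.7 227.3 41 -106.8
python3 - <<'E'
from h import *
im,i=snap('wrist','w15.png'); np.save('w15.npy',i,allow_pickle=True)
E
```

```text
time: 51.28
tool_pos: [611.5, 225.5, 121.2]
orientation: [[-0.291, -0.957, 0.001], [-0.957, 0.291, -0.0], [-0.0, -0.001, -1.0]]
contact_force: [0.2, 0.7, 0.1]
opening: 52.4
t 51.27 rot [-0.07  0.   -0.14] shift mm (after rot) [-1.5  1.3 80.2] F [0.2 0.7 0.1] open 52.4 p [611.5 225.5 121.2] j7 -130.2
```

View pics/w15.png

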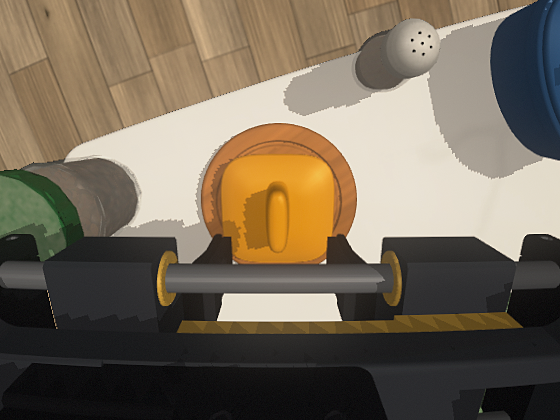

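```bash
python3 -m handwheel '{"xyz":[[-0.0015,0.001,0.015],[0,0,0.025],[0,0,0.022],[0,0,0.012],[0,0,0.006],[0,0,0],[0,0,0],[0,0,0],[0,0,0],[0,0,0],[0,0,0]],"rotation":[[0,0,0],[0,0,0],[0,0,0],[0,0,0],[0,0,0],[0,0,0],[0,0,0],[0,0,0],[0,0,0],[0,0,0],[0,0,0]],"jaw":[0.4,0.4,0.4,0.4,0.4,0.4,0.4,1,1,1,1]}'; python3 go.py 610.7 227.3 41 -106.8;python3 -m handwheel '{"xyz":[[0,0,0],[0,0,-0.005],[0,0,-0.015],[0,0,-0.025],[0,0,-0.035],[0,0,-0.035],[0,0,-0.035],[0,0,-0.035],[0,0,-0.035],[0,0,-0.02],[0,0,0]],"rotation":[[0,0,0],[0,0,0],[0,0,0],[0,0,0],[0,0,0],[0,0,0],[0,0,0],[0,0,0],[0,0,0],[0,0,0],[0,0,0]],"jaw":[1,1,1,1,1,1,1,1,1,1,1]}'; python3 go.py 475 -215 290 -106.8
```

```text
time: 52.7
tool_pos: [610.1, 229.0, 40.3]
orientation: [[-0.29, -0.957, 0.0], [-0.957, 0.29, 0.0], [-0.0, -0.0, -1.0]]
contact_force: [-0.5, -0.2, 0.8]
opening: 20.3
t 52.7 rot [-0.01  0.   -0.08] shift mm (after rot) [ 1.4 -1.1 -0.7] F [-0.5 -0.2  0.8] open 20.3 p [610.1 229.   40.3] j7 -130.4
time: 54.08
tool_pos: [610.7, 229.2, 282.9]
orientation: [[-0.29, -0.957, 0.004], [-0.957, 0.29, 0.002], [-0.003, -0.003, -1.0]]
contact_force: [-1.1, 0.3, -1.7]
opening: 15.7
t 54.08 rot [-0.18  0.16 -0.08] shift mm (after rot) [464.5   1.5  -7.1] F [-1.1  0.3 -1.7] open 15.7 p [610.7 229.2 282.9] j7 -130.6
```

```bash
python3 -m handwheel '{"xyz":[[0.015,0,0],[0.03,0,0],[0.045,0,0],[0.05,0,0],[0.05,0,0],[0.05,0,0],[0.05,0,0],[0.05,0,0],[0.05,0,0],[0.0395,0,0],[0.025,0,0],[0.01,0,0]],"rotation":[[0,0,0],[0,0,0],[0,0,0],[0,0,0],[0,0,0],[0,0,0],[0,0,0],[0,0,0],[0,0,0],[0,0,0],[0,0,0],[0,0,0]],"jaw":[1,1,1,1,1,1,1,1,1,1,1,1]}'; python3 -m handwheel '{"xyz":[[0,0,0],[0,0,0],[0,0,0]],"rotation":[[0,0,0],[0,0,0],[0,0,0]],"jaw":[1,1,1]}'
python3 - <<'E'
from h import *
im,i=snap('wrist','w16.png'); np.save('w16.npy',i,allow_pickle=True)
from dish import *
for p in [(280,60),(300,90),(260,90)]: dish('w16','yellow',p)
E
```

```text
time: 55.58
tool_pos: [473.4, -217.3, 279.3]
orientation: [[-0.293, -0.956, -0.001], [-0.956, 0.293, 0.0], [0.0, 0.001, -1.0]]
contact_force: [-0.4, 0.2, -1.5]
opening: 15.7
time: 55.95
tool_pos: [475.6, -214.5, 280.1]
orientation: [[-0.289, -0.957, -0.0], [-0.957, 0.289, 0.0], [-0.0, 0.0, -1.0]]
contact_force: [0.2, -0.0, -2.6]
opening: 15.6
w16 yellow outer rect [ 592.5 -255.7] [121.7  98.7] 28.5 ell [ 592.7 -255.2] [104.1 120.9] 28.2 cen 592.5 -255.4
w16 yellow inner rect [ 592.8 -255.3] [85.5 85.4] 28.7 ell [ 592.9 -255.2] [93.4 94. ] -63.4 cen 592.8 -255.2
w16 yellow outer rect [ 592.5 -255.7] [121.7  98.7] 28.5 ell [ 592.7 -255.2] [104.1 120.9] 28.2 cen 592.5 -255.4
w16 yellow inner rect [ 592.8 -255.3] [85.5 85.4] 28.7 ell [ 592.9 -255.2] [93.4 94. ] -63.4 cen 592.8 -255.2
w16 yellow outer rect [ 592.5 -255.7] [121.7  98.7] 28.5 ell [ 592.7 -255.2] [104.1 120.9] 28.2 cen 592.5 -255.4
w16 yellow inner rect [ 592.8 -255.3] [85.5 85.4] 28.7 ell [ 592.9 -255.2] [93.4 94. ] -63.4 cen 592.8 -255.2
```

View pics/w16.png

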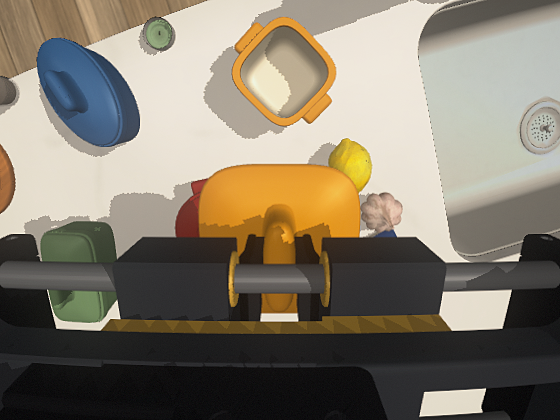

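```bash
python3 -m handwheel '{"xyz":[[0,0,0.01],[0,0,0.02],[0,0,0.03],[0,0,0.03],[0,0,0.02],[0,0,0.01],[0,0,0]],"rotation":[[0,0,-5],[0,0,-9],[0,0,-9],[0,0,-9],[0,0,-9],[0,0,-4.4],[0,0,0]],"jaw":[1,1,1,1,1,1,1]}'; python3 go.py 591.7 -255.8 140 -61.4
```

```text
time: 56.88
tool_pos: [474.9, -215.0, 159.6]
orientation: [[0.478, -0.879, -0.001], [-0.879, -0.478, 0.0], [-0.001, 0.001, -1.0]]
contact_force: [0.2, 0.1, -2.1]
opening: 16.3
t 56.88 rot [ 0.06  0.06 -0.07] shift mm (after rot) [ 91.7 -83.   19.6] F [ 0.2  0.1 -2.1] open 16.3 p [ 474.9 -215.   159.6] j7 -39.6
```

```bash
python3 -m handwheel '{"xyz":[[0.012,-0.011,0],[0.024,-0.0215,0],[0.027,-0.025,0],[0.02,-0.018,0],[0.0087,-0.0075,0],[0,0,0.01],[0,0,0.01],[0,0,0],[0,0,0]],"rotation":[[0,0,0],[0,0,0],[0,0,0],[0,0,0],[0,0,0],[0,0,0],[0,0,0],[0,0,0],[0,0,0]],"jaw":[1,1,1,1,1,1,1,1,1]}'; python3 go.py 591.7 -255.8 80.3 -61.4
```

```text
time: 58.0
tool_pos: [591.7, -256.4, 140.5]
orientation: [[0.477, -0.879, 0.0], [-0.879, -0.477, 0.0], [0.0, -0.0, -1.0]]
contact_force: [0.7, 0.3, -2.4]
opening: 15.6
t 58.0 rot [-0.02 -0.   -0.09] shift mm (after rot) [-0.5 -0.3 60.2] F [ 0.7  0.3 -2.4] open 15.6 p [ 591.7 -256.4  140.5] j7 -36.2
```

```bash
python3 -m handwheel '{"xyz":[[-0.0005,0,0.01],[0,0,0.016],[0,0,0.012],[0,0,0.007],[0,0,0.003],[0,0,0],[0,0,0]],"rotation":[[0,0,0],[0,0,0],[0,0,0],[0,0,0],[0,0,0],[0,0,0],[0,0,0]],"jaw":[1,1,1,1,1,1,1]}'; python3 go.py 591.7 -255.8 80.3 -61.4;python3 -m handwheel '{"xyz":[[0,0,0.002],[0,0,0.002],[0,0,0.002],[0,0,0.002],[0,0,0]],"rotation":[[0,0,0],[0,0,0],[0,0,0],[0,0,0],[0,0,0]],"jaw":[1,1,1,1,1]}'; python3 go.py 591.7 -255.8 80.3 -61.4
```

```text
time: 58.88
tool_pos: [591.9, -256.1, 92.7]
orientation: [[0.477, -0.879, 0.001], [-0.879, -0.477, -0.0], [0.001, -0.001, -1.0]]
contact_force: [-0.1, 0.1, -2.1]
opening: 16.0
t 58.88 rot [-0.03 -0.03 -0.08] shift mm (after rot) [-0.4  0.1 12.4] F [-0.1  0.1 -2.1] open 16.0 p [ 591.9 -256.1   92.7] j7 -35.6
time: 59.5
tool_pos: [591.6, -256.0, 84.0]
orientation: [[0.477, -0.879, -0.0], [-0.879, -0.477, 0.0], [-0.0, 0.0, -1.0]]
contact_force: [-0.4, 0.3, -1.8]
opening: 15.6
t 59.5 rot [ 0.01  0.01 -0.08] shift mm (after rot) [-0.1 -0.2  3.7] F [-0.4  0.3 -1.8] open 15.6 p [ 591.6 -256.    84. ] j7 -35.5
```

```bash
python3 -m handwheel '{"xyz":[[0,0,0.0015],[0,0,0.0015],[0,0,0.0005],[0,0,0]],"rotation":[[0,0,0],[0,0,0],[0,0,0],[0,0,0]],"jaw":[1,1,1,1]}';python3 -m handwheel '{"xyz":[[0,0,0.0005],[0,0,0]],"rotation":[[0,0,0],[0,0,0]],"jaw":[1,1]}'; python3 go.py 591.7 -255.8 80.3 -61.4
```

```text
time: 60.0
tool_pos: [591.6, -256.0, 80.7]
orientation: [[0.477, -0.879, -0.0], [-0.879, -0.477, 0.0], [-0.0, 0.0, -1.0]]
contact_force: [0.5, -0.2, -1.2]
opening: 15.7
time: 60.25
tool_pos: [591.7, -256.0, 80.3]
orientation: [[0.477, -0.879, 0.0], [-0.879, -0.477, -0.0], [0.0, -0.0, -1.0]]
contact_force: [0.7, 0.3, -1.3]
opening: 16.0
t 60.25 rot [-0.01 -0.01 -0.08] shift mm (after rot) [-0.2 -0.1  0. ] F [ 0.7  0.3 -1.3] open 16.0 p [ 591.7 -256.    80.3] j7 -35.5
```

```bash
python3 -m handwheel '{"xyz":[[0,0,0.0005],[0,0,0]],"rotation":[[0,0,0],[0,0,0]],"jaw":[1,1]}';python3 -m handwheel '{"xyz":[[0,0,0.0004],[0,0,0]],"rotation":[[0,0,0],[0,0,0]],"jaw":[1,1]}'
```

```text
time: 60.5
tool_pos: [591.8, -256.0, 80.3]
orientation: [[0.477, -0.879, 0.0], [-0.879, -0.477, 0.0], [0.0, -0.0, -1.0]]
contact_force: [-2.6, 1.8, 4.9]
opening: 16.1
time: 60.75
tool_pos: [591.8, -256.0, 80.3]
orientation: [[0.477, -0.879, 0.001], [-0.879, -0.477, 0.0], [0.0, -0.001, -1.0]]
contact_force: [-4.8, 1.9, 9.3]
opening: 15.8
```

Seated. Release, retreat up and back, and look.

```bash
python3 -m handwheel '{"xyz":[[0,0,-0.0004],[0,0,0],[0,0,0],[0,0,-0.01],[0,0,-0.03],[0,0,-0.05],[0,0,-0.06],[0,0,-0.06],[0,0,-0.03],[0,0,0],[0,0,0]],"rotation":[[0,0,0],[0,0,0],[0,0,0],[0,0,0],[0,0,0],[0,0,0],[0,0,0],[0,0,0],[0,0,0],[0,0,0],[0,0,0]],"jaw":[1,0.4,0.4,0.4,0.4,0.4,0.4,0.4,0.4,0.4,0.4]}'
python3 -m handwheel '{"xyz":[[0,0.05,0],[0,0.05,0],[0,0.05,0],[0,0,0],[0,0,0],[0,0,0]],"rotation":[[0,0,0],[0,0,0],[0,0,0],[0,0,0],[0,0,0],[0,0,0]],"jaw":[0.4,0.4,0.4,0.4,0.4,0.4]}'
python3 - <<'E'
from h import *
a,i=snap('side','s17.png'); b,_=snap('scene','c17.png'); c,_=snap('wrist','w17.png')
print(state())
cv2.imwrite('pics/f1.png',cv2.resize(a[160:330,160:420,::-1],None,fx=3,fy=3,interpolation=cv2.INTER_CUBIC))
cv2.imwrite('pics/f2.png',cv2.resize(b[80:340,130:400,::-1],None,fx=2.2,fy=2.2,interpolation=cv2.INTER_CUBIC))
E
```

```text
time: 62.12
tool_pos: [591.4, -255.9, 319.2]
orientation: [[0.477, -0.879, -0.001], [-0.879, -0.477, 0.0], [-0.001, 0.0, -1.0]]
contact_force: [-0.7, -0.1, -0.4]
opening: 52.6
time: 62.88
tool_pos: [460.8, -326.6, 319.0]
orientation: [[0.479, -0.878, -0.001], [-0.878, -0.479, 0.001], [-0.001, 0.001, -1.0]]
contact_force: [1.1, -0.6, -0.4]
opening: 52.1
{'time': 63.025, 'joint_positions': array([ 10.4311123 ,   9.37805464,  23.49360056,  85.03911389,
        -3.71868166,  86.39382789, -27.52132088]), 'joint_velocities': array([ 0.1872796 , -0.32434938,  0.21328014,  0.08640857,  0.04040657,
        0.00924589, -0.02126088]), 'joint_efforts': array([-9.96140298e-03, -4.71905136e+01,  2.93805219e+00, -3.98251748e+01,
       -7.61236274e-02,  1.95312008e-03, -4.02132588e-03]), 'tool_pos': array([ 460.49766429, -327.0472119 ,  319.30428131]), 'orientation': array([[ 4.78658406e-01, -8.78000949e-01, -6.80986862e-04],
       [-8.78001081e-01, -4.78658616e-01,  1.77032316e-04],
       [-4.81394770e-04,  5.13169194e-04, -9.99999752e-01]]), 'contact_force': array([ 0.02199923,  0.57375713, -0.57166084]), 'moment': array([-0.00309743,  0.06498247, -0.01823714]), 'opening': 52.57541201319923}
```

View pics/f1.png

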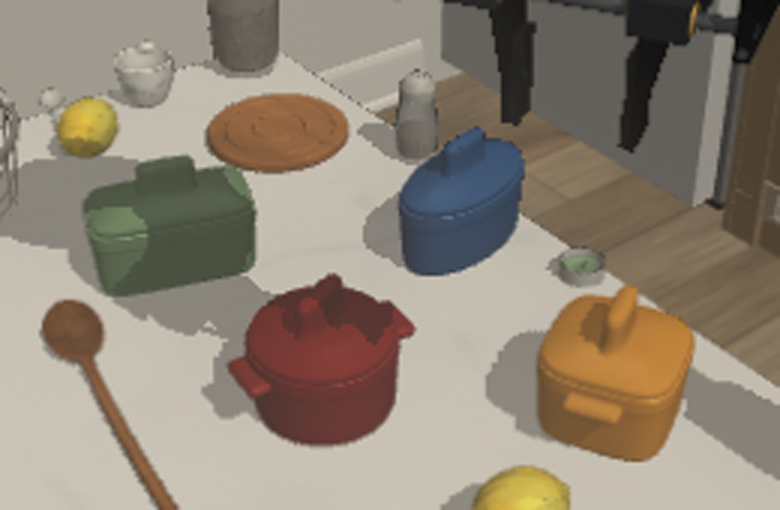

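View pics/f2.png

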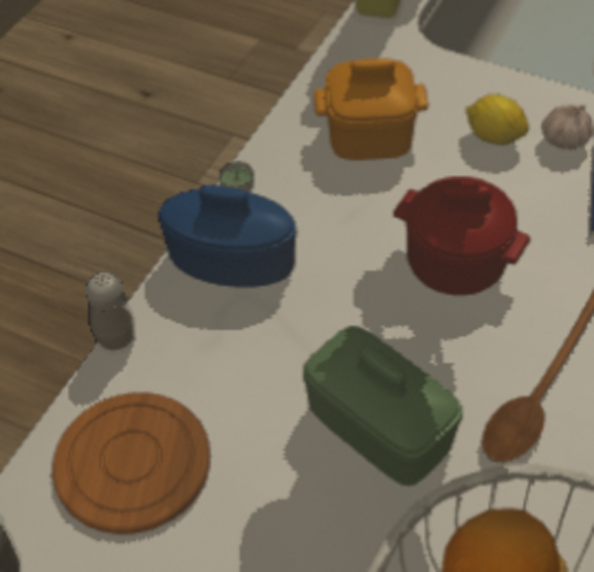

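View pics/w17.png

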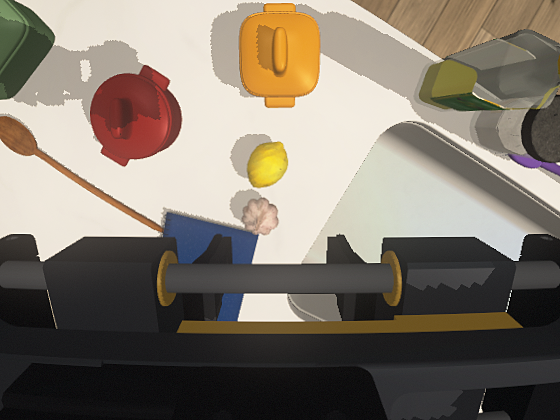

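All four lids sit down in matching dishes in all three views (side crop: green ~170,230, red ~322,360, blue ~462,205, yellow ~615,375), with the trivet empty and the dishes in place. The gripper is well clear, so I'm handing in.

```bash
python3 -c "
from station import manip
print(manip.finish_job())"
```

```text
the job is handed in; nothing more can be done
None
```

All four lids are now on their own dishes. I handed the job in at about 63 s of the 131 s allowed.

- **Sequence:** I swapped red and green first, then yellow and blue, parking one lid of each pair on the trivet. The moves were red to the trivet, green to the oblong dish, red to the round dish, yellow to the trivet, blue to the oval dish and yellow to the square dish.
- **Seating:** Each lid went into its rim in 2 mm steps or smaller. Each stopped with the tool at 80.3 to 81.0 mm, which matches the 90 mm seated grip height to within about half a millimetre. The upward force there was 5 to 13 N, and I opened the fingers only after that contact.
- **Last checks:** The side and scene pictures show all four lids flush, the trivet empty and the dishes where they stood; the wrist picture showed the red and yellow lids flush. The gripper was clear at 319 mm with about zero force.
- **Limits of the checks:** No check failed. My early rough readings from the scene and side cameras disagreed by up to 30 mm, so I worked from wrist-camera fits instead, which matched the known sizes to about 3 mm. I judged that the dishes had not moved by eye, without measuring them again.

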